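Load a sample jar into the desk dispenser

TASK

Take the shorter of the two sample jars on the desk, set it down upright in the open upper end of the dispenser's sloped channel and let go of it. Then push it down the channel, against the drag of the side spring, until it rests firmly against the rubber buffer of the end stop, without ramming the buffer. Leave it there and leave the taller jar, the soap bottle and the mug alone.

Things in the scene. Friction and masses are not known exactly. Their poses are not given: they have to be found in the camera images.
- jar: The shorter sample jar: white plastic cylinder with a grey screw lid, 56 mm diameter, 56 mm tall, 0.2 to 0.3 kg, standing on the desk. Origin at the centre of its underside, z up along its axis.
- tall_jar: The taller jar, same diameter (56 mm) and look but 82 mm tall. Not to be used. Origin at the centre of its underside.
- channel: Straight open-topped aluminium channel, fixed on the desk, 270 mm long, sloping down by 0.244 rad. Origin on the channel floor, on the centre line at the upper end, about 100 mm above the desk; x points down the slope along the floor, y across, z square to the floor. Side walls 30 mm high, 60 mm between them, 88 mm wide outside. Loading end: a jar stands free with its centre at x = 30 to 60 mm.
- stop: Fixed dark steel block across the low end of the channel, 88 mm wide, 46 high, 12 thick. Origin on the channel floor, middle of its upslope face; axes as channel. From this face a screw with a round rubber buffer (24 mm diameter, centre 24 mm above the floor) sticks out up the slope; its setting is not measured: the buffer's face is anywhere from 15 to 60 mm up from the block's face.
- soap: White pump bottle, 68 mm diameter, 177 mm tall, standing on the desk. Leave alone. Origin at the centre of its underside.
- mug: White mug, 76 mm diameter, 90 mm tall. Leave alone. Origin at the centre of its underside.
- strip: Sprung steel side strip in place of the channel's -y wall, from channel x = 80 to 250 mm, 10 to 30 mm above the floor, with a slanted lead-in over the first 30 mm. Axes and origin as channel at rest. It leaves 53.5 mm to the other wall and yields at about 4 N: it drags on the jar (push of about 3 to 9 N, varying with the friction) and holds it where it is left.
- loading (a point): Middle of the loading end on the channel floor (channel x = 45 mm, y = 0): a good place for the jar's underside centre. About the buffer: it is springy, about 5 N per mm with 6 mm of travel, and must never take more than 14 N from the jar; pressing 4 to 8 N beyond the drag seats the jar well, and the strip then holds the jar against it.
Mind the look-alikes: they are no part of the job. Leave any pink, purple or yellow look-alike of the jar alone.

How it is judged:
By the outcome, as a careful person would: the job done as asked, in the order asked, and still so for the second after the job is handed in, with the robot touching nothing.
It also fails if it takes over 64 s, if anything falls off the work surface, if the arm or the gripper's body presses on something with over 40 N, if the wrist force passes 120 N, or if a joint passes its speed limit or range.

ROBOT

A 6-joint arm with a two-finger parallel gripper is mounted at the origin on the work surface. World frame = base frame: x ahead of the robot, y to its left, z up, the work surface at z = 0. Lengths are in m, angles in rad, forces in N, time in s.
With the tool pointing down it reaches from about 0.35 to 0.85 m from the base axis. Payload 8.1 kg.
Tool frame: the origin (TCP) lies on the centre line of the jaws, within the pads' length; the fingertips stand 17 mm ahead of it and the grasp point (between the pads) lies 2 mm behind it (robot.tip_reach is the z of the fingertips in the tool frame, in m); z points along the fingers, y is the direction in which the jaws open and shut (so a half turn about z gives the same grasp; the last joint's range is limited). The gripper opens to 93 mm and grips with 3 to 60 N. Pads are 15 mm wide; open, the fingers measure 128 mm over their backs; the gripper's body (75 mm by 188 mm) begins 65 mm behind the grasp point.
Start: joints at [1.227, 0.13, 1.488, -0, 1.523, -0.085], TCP at [0.154, 0.58, 0.236] pointing down, gripper open.
Joint ranges: [-2.96, 2.96], [-0.89, 2.26], [0.02, 2.5], [-1.34, 4.48], [0, 2.73], [-2.66, 2.66]. Speed limits (rad/s): [2.39, 2.39, 2.79, 3.14, 3.14, 3.14].

INTERFACE

Orientations are given as a rotation vector (axis times angle).
In Python, from plant import robot, read_camera, ticket gives the robot as it stands.
- The arm moves only by the tool arm_command, never from a script. Its argument "rows" is a list of rows, each a list of 7 numbers: the shift along the world's x, y, z each as a share of 0.8 m, from -1 to 1, then the turn, a rotation vector about the world's x, y, z each as a share of 30 degrees, from -1 to 1, then the closure, from 0 (fully open) to 1 (shut). A call has 1 to 12 rows; each row is the pose to reach, as a shift and turn from the pose measured when the call began; what a row does not reach only later rows make up. A row lasts 1/12 s, in which the tool goes at most 41.7 mm and 7.16 degrees, less where a joint would pass 70% of its speed; a pose out of reach is approached as far as the arm can. A call with a number of a shift or a turn outside -1 to 1 is refused whole. A call with a gripper value outside its range is refused whole. The fingers move at their own pace and stop on an object; "grip_force" is the grip in N (left out, the last holds). Time passes only in rows, so rows that repeat a pose let the fingers close. It gives the time, the measured TCP pose, the force and the opening at its end, in the units of the state.
- robot.read_state(): the state, without advancing time (a new reading comes with each control period).
- read_camera(name): name is "side" or "top" or "wrist"; returns a dict with "frame" (420x560x3 uint8, red, green, blue), "camera_matrix" (3x3 intrinsics, pixels), "cam_to_world" (4x4, takes a point from camera to world coordinates). Camera axes: x right, y up, looking along -z (the intrinsics and any distortion apply to the point x, -y, -z); pixel columns grow to the right and rows downward; lengths in m; the calibration is good to about 2 mm. A picture is of the moment at which its call begins. There is no depth.
- ticket.close_job(): hands the job in, once; it reports no verdict.
The state is a dict: "t": time; "q": joint angles; "dq": joint speeds; "joint_torque": joint torques, N m; "tool_pos": TCP position; "orientation": TCP orientation; "force": force on the tool from outside, world axes, zero at the start; "wrist_torque": the same for the moment, N m; "opening": finger opening in m.
Only numpy, scipy, OpenCV 4.12 (cv2) and the standard library are available. Lean on these libraries where they do the work, as an engineer would, in place of code of your own. Each camera call takes 0.05 s, during which the arm holds its last target.

## Working session

There is one attempt and no reset: what is moved stays moved. The work goes in short steps, Python scripts to look and compute and a tool call to move; the robot and the scene stay as the last step left them, time stands still between calls to the robot, and variables do not carry over. Pictures are saved under pics/ and viewed, and the job is handed in when it is done.

Besides the shell and the picture viewer there is one more tool, called after ">>>" in YAML: its name, and indented under it one key for each argument. arm_command: Moves the arm, as the interface text tells. Shift numbers are shares of 0.8 m and turn numbers shares of 30 degrees, none past 1 either way. Its arguments: {"type":"object","properties":{"rows":{"type":"array","items":{"type":"array","items":{"type":"number","minimum":-1,"maximum":1}}},"grip_force":{"type":"number"}},"required":["rows"]}

```bash
mkdir -p pics; ls; python3 - <<'E'
from plant import robot, read_camera
import cv2
print(robot.read_state(), robot.tip_reach)
for n in ("side","top","wrist"):
    c=read_camera(n); cv2.imwrite(f"pics/{n}0.png",c["frame"][:,:,::-1]); print(n,c["camera_matrix"],c["cam_to_world"],[k for k in c])
E
```

```text
pics
{'t': 0.0, 'q': array([ 1.22661698e+00,  1.31140429e-01,  1.48929806e+00, -1.22214864e-06,
        1.52300212e+00, -8.53932888e-02]), 'dq': array([ 0.00165727, -0.00031246, -0.00076364, -0.000226  ,  0.00011374,
        0.00033269]), 'joint_torque': array([-2.18042594e-03, -5.59831131e+01, -4.91763425e+01,  7.67257274e-02,
        3.50305438e-02, -1.79870635e-04]), 'tool_pos': array([0.15333343, 0.57950899, 0.2345895 ]), 'orientation': array([-4.05315908e-01, -3.11493953e+00,  2.83611509e-03]), 'force': array([ 0.44193857, -0.04080813, -1.01124771]), 'wrist_torque': array([-0.01798707, -0.03342686, -0.00248023]), 'opening': 0.09297993290223026} 0.017
side [[386.91507685   0.         281.51382982]
 [  0.         386.91507685 218.98851814]
 [  0.           0.           1.        ]] [[ 0.95682661  0.23212972 -0.17492465  0.43016589]
 [-0.29024143  0.7307935  -0.61781937 -0.71518681]
 [-0.01558044  0.64191639  0.76661633  0.90564656]
 [ 0.          0.          0.          1.        ]] ['frame', 'camera_matrix', 'cam_to_world']
top [[419.01883272   0.         274.56206947]
 [  0.         419.01883272 212.62048314]
 [  0.           0.           1.        ]] [[ 0.00662271  0.99472189 -0.10239385  0.48961404]
 [-0.99976692  0.00448237 -0.021119   -0.0636956 ]
 [-0.02054856  0.10250985  0.99451973  1.33261707]
 [ 0.          0.          0.          1.        ]] ['frame', 'camera_matrix', 'cam_to_world']
wrist [[370.26455405   0.         280.89171365]
 [  0.         370.26455405 208.7842082 ]
 [  0.           0.           1.        ]] [[ 2.56675680e-01 -9.33844205e-01 -2.49103584e-01  8.42445244e-02]
 [ 9.66497578e-01  2.47960099e-01  6.63190816e-02  5.97905397e-01]
 [-1.63940662e-04 -2.57780506e-01  9.66203490e-01  3.84718649e-01]
 [ 0.00000000e+00  0.00000000e+00  0.00000000e+00  1.00000000e+00]] ['frame', 'camera_matrix', 'cam_to_world']
```

View pics/side0.png

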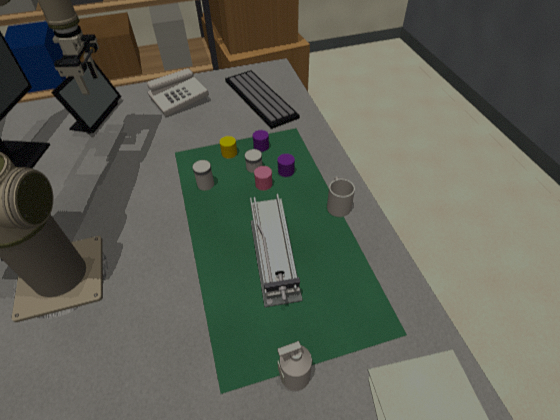

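View pics/top0.png

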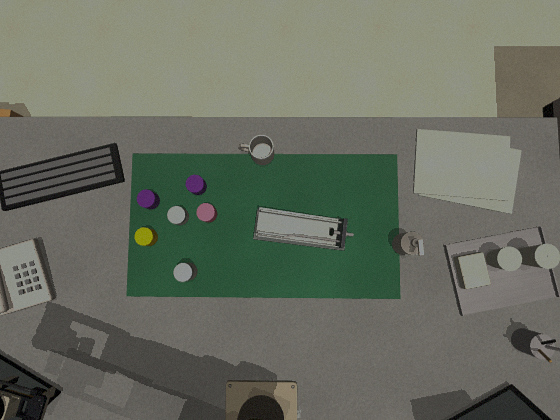

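View pics/wrist0.png

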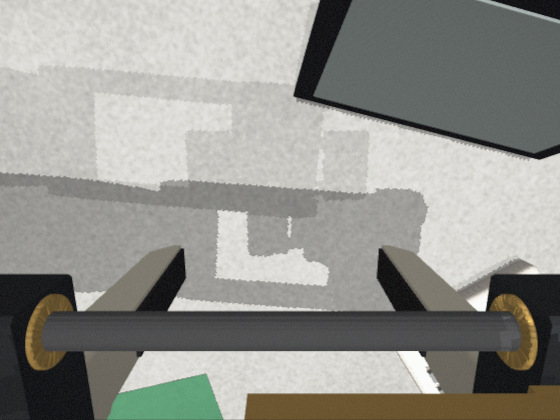

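Side view: the white, grey-lidded candidates are at side px (204,175) / top px (184,272), and at side px (254,160) / top px (177,215). The second looks shorter. The purple, yellow and pink ones are look-alikes. I'll confirm with enlarged crops and measurements.

```bash
cat > h.py <<'E'
import numpy as np, cv2
from plant import robot, read_camera
def ray(c,u,v):
    K=c["camera_matrix"];T=c["cam_to_world"]
    d=np.array([(u-K[0,2])/K[0,0],-(v-K[1,2])/K[1,1],-1.]); return T[:3,3],T[:3,:3]@d
def onz(c,u,v,z):
    o,d=ray(c,u,v); return o+d*(z-o[2])/d[2]
def proj(c,p):
    T=c["cam_to_world"];K=c["camera_matrix"]
    q=T[:3,:3].T@(np.asarray(p)-T[:3,3]); return np.array([K[0,0]*q[0]/-q[2]+K[0,2],K[1,1]*-q[1]/-q[2]+K[1,2]])
def tri(c1,p1,c2,p2):
    o1,d1=ray(c1,*p1);o2,d2=ray(c2,*p2);d1/=np.linalg.norm(d1);d2/=np.linalg.norm(d2)
    A=np.stack([d1,-d2],1);s=np.linalg.lstsq(A,o2-o1,rcond=None)[0]
    a=o1+s[0]*d1;b=o2+s[1]*d2;return (a+b)/2,np.linalg.norm(a-b)
def save(n,f,k=1):
    cv2.imwrite("pics/"+n,cv2.resize(f,None,fx=k,fy=k,interpolation=cv2.INTER_CUBIC)[:,:,::-1])
E
python3 - <<'E'
import cv2,numpy as np
a=cv2.imread("pics/side0.png")[120:220,180:310];b=cv2.imread("pics/top0.png")[165:295,120:240]
cv2.imwrite("pics/c1.png",cv2.resize(a,None,fx=6,fy=6,interpolation=2))
cv2.imwrite("pics/c2.png",cv2.resize(b,None,fx=4.5,fy=4.5,interpolation=2))
a=cv2.imread("pics/side0.png")[180:310,230:320]
cv2.imwrite("pics/c3.png",cv2.resize(a,None,fx=4.5,fy=4.5,interpolation=2))
b=cv2.imread("pics/top0.png")[195:260,245:365]
cv2.imwrite("pics/c4.png",cv2.resize(b,None,fx=6.5,fy=6.5,interpolation=2))
E
```

```text
(no output)
```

View pics/c1.png

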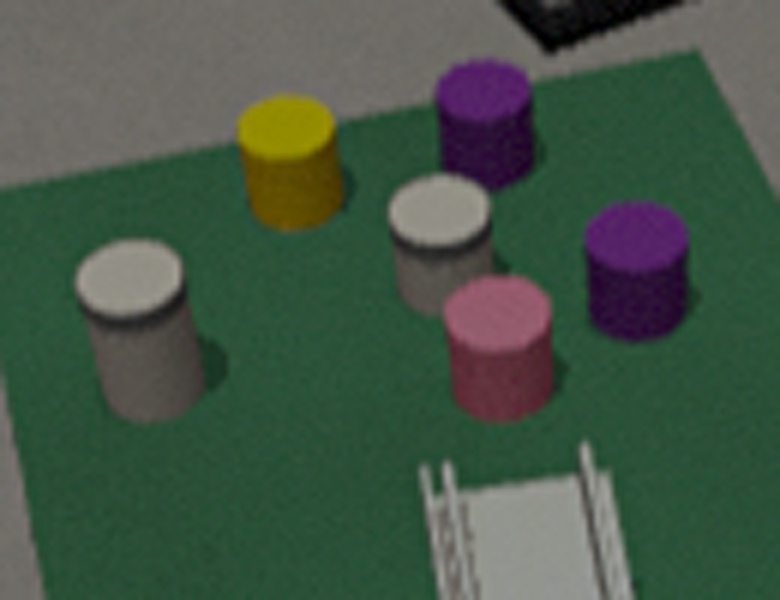

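View pics/c2.png

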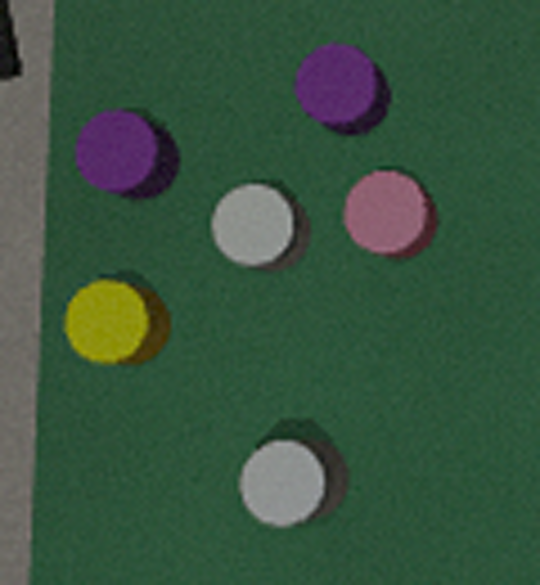

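View pics/c3.png

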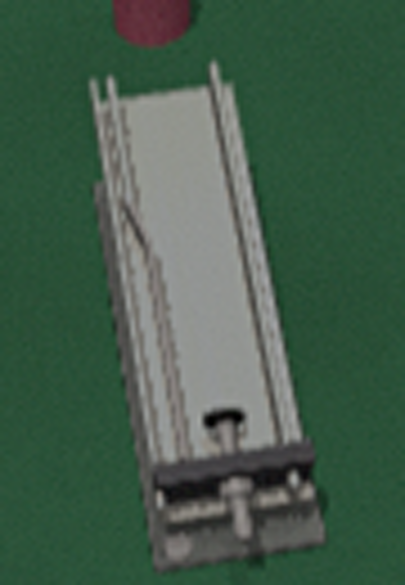

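View pics/c4.png

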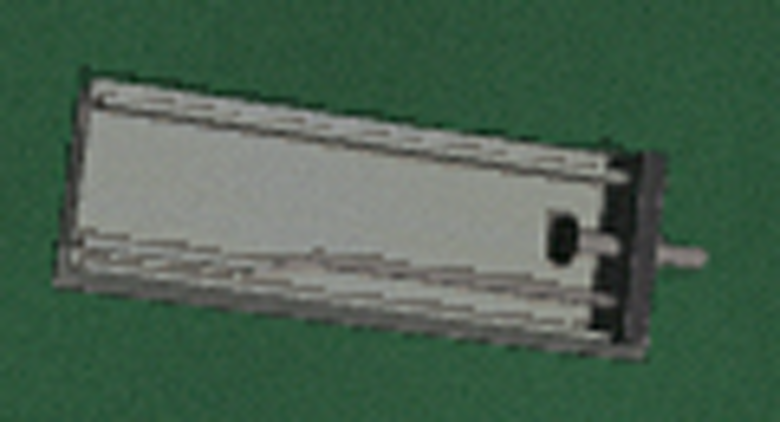

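The crop confirms it. Short jar: side lid px about (253,155), top px (176,215). Tall jar: side lid px (202,167), top px (183,272), clearly longer body. The channel's open upper end is at top px about (257,224), i.e. world +y, and the stop with the buffer is at px (345,233). Next I'll measure.

```bash
python3 - <<'E'
from h import *
cs={n:read_camera(n) for n in("side","top")}
def lids(n,lo):
    f=cs[n]["frame"].astype(int); m=((f.min(2)>lo)&(f.max(2)-f.min(2)<30)).astype(np.uint8)
    nn,_,st,ce=cv2.connectedComponentsWithStats(m)
    return [(ce[i].round(1),st[i][2:5]) for i in range(1,nn) if 60<st[i][4]<4000]
for r in lids("top",120):
    if 120<r[0][0]<400 and 150<r[0][1]<300: print("top",r)
for r in lids("side",105):
    if 180<r[0][0]<360 and 130<r[0][1]<310: print("side",r)
t,s=cs["top"],cs["side"]
print(onz(t,176.2,215,.056),onz(s,253.3,155.3,.056),tri(t,(176.2,215),s,(253.3,155.3)))
print(onz(t,182.9,272.1,.082),tri(t,(182.9,272.1),s,(202,167)))
T=lambda x,y:(245+x/6.5-.4,195+y/6.5-.4); S=lambda x,y:(230+x/4.5-.4,180+y/4.5-.4)
for nm,a,b in [("wall+y tip",(97,100),(214,65)),("wall-y tip",(80,236),(110,80)),("stop +y",(662,152),(312,442)),("stop -y",(640,352),(152,468)),("screw",(580,242),(226,412)),]:
    print(nm,tri(t,T(*a),s,S(*b)))
E
```

```text
top (array([260.9, 150.8]), array([ 19,  15, 204], dtype=int32))
top (array([175.7, 214.5]), array([ 18,  18, 241], dtype=int32))
top (array([297.3, 214.1]), array([ 79,  14, 192], dtype=int32))
top (array([293.1, 225.5]), array([  80,   27, 1290], dtype=int32))
top (array([307.1, 239.4]), array([ 55,  11, 141], dtype=int32))
top (array([182.3, 271.9]), array([ 18,  19, 263], dtype=int32))
side (array([252.6, 154.5]), array([ 16,  12, 144], dtype=int32))
side (array([201.1, 165.7]), array([ 17,  12, 163], dtype=int32))
side (array([286.7, 237.9]), array([ 20,  85, 321], dtype=int32))
side (array([270.3, 240.3]), array([  41,   86, 2047], dtype=int32))
[0.61232875 0.26604654 0.056     ] [0.61477426 0.26253411 0.056     ] (array([0.6141164 , 0.26681488, 0.05236133]), np.float64(0.0028904896655593012))
[0.43949955 0.2340717  0.082     ] (array([0.4405203 , 0.23543933, 0.07587114]), np.float64(0.002535371944638105))
wall+y tip (array([0.6224695 , 0.00559785, 0.12359645]), np.float64(0.0017626026995531362))
wall-y tip (array([0.55973579, 0.01279022, 0.12356069]), np.float64(0.0019825532084153286))
stop +y (array([ 0.602266  , -0.25052903,  0.09146303]), np.float64(0.0002267091272651725))
stop -y (array([ 0.51338047, -0.23989351,  0.09133566]), np.float64(0.003916529630275328))
screw (array([ 0.56294196, -0.21399245,  0.08451301]), np.float64(0.0028890137088091344))
```

>>> arm_command:
  rows:
    - [0.375,-0.3125,0.1,0,0,-1,0]
    - [0.375,-0.3125,0.1,0,0,-1,0]
    - [0.375,-0.3125,0.1,0,0,-1,0]
    - [0.375,-0.3125,0.1,0,0,-1,0]
    - [0.375,-0.3125,0.1,0,0,-1,0]
    - [0.375,-0.3125,0.1,0,0,-1,0]
    - [0.375,-0.3125,0.1,0,0,-1,0]
    - [0.375,-0.3125,0.1,0,0,-1,0]
    - [0.375,-0.3125,0.1,0,0,-1,0]
    - [0.375,-0.3125,0.1,0,0,-1,0]
    - [0.375,-0.3125,0.1,0,0,-1,0]
    - [0.375,-0.3125,0.1,0,0,-1,0]

```text
t: 1.25
tool_pos: [0.4544, 0.3289, 0.3152]
orientation: [-1.202, -2.902, 0.001]
force: [-0.2, 0.2, -0.6]
opening: 0.0929
```

>>> arm_command:
  rows:
    - [0.15,-0.6,0.02,0,0,-1,0]
    - [0.15,-0.6,0.02,0,0,-1,0]
    - [0.15,-0.6,0.02,0,0,-1,0]
    - [0.15,-0.6,0.02,0,0,-1,0]
    - [0.15,-0.6,0.02,0,0,-1,0]
    - [0.15,-0.6,0.02,0,0,-1,0]
    - [0.15,-0.6,0.02,0,0,-1,0]
    - [0.15,-0.6,0.02,0,0,-1,0]
    - [0.15,-0.6,0.02,0,0,-1,0]
    - [0.15,-0.6,0.02,0,0,-1,0]
    - [0.15,-0.6,0.02,0,0,-1,0]
    - [0.15,-0.6,0.02,0,0,-1,0]

```text
t: 2.25
tool_pos: [0.5745, -0.1517, 0.3308]
orientation: [-1.91, -2.493, 0.0]
force: [0.6, 0.0, -0.0]
opening: 0.0929
```

>>> arm_command:
  rows:
    - [0,-0.03,0.02,0,0,-0.75,0]
    - [0,-0.03,0.02,0,0,-0.75,0]
    - [0,-0.03,0.02,0,0,-0.75,0]
    - [0,-0.03,0.02,0,0,-0.75,0]
    - [0,-0.03,0.02,0,0,-0.75,0]

```text
t: 2.67
tool_pos: [0.5746, -0.1742, 0.3462]
orientation: [-2.355, -2.076, 0.0]
force: [0.7, 0.0, -0.4]
opening: 0.093
```

```bash
python3 - <<'E'
from h import *
s=robot.read_state();print(s["t"],s["tool_pos"],s["orientation"],s["q"])
c=read_camera("wrist");save("w1.png",c["frame"],1.4);np.savez("w1.npz",**c);print(c["cam_to_world"])
E
```

```text
2.6667 [ 0.57458397 -0.17424339  0.34620658] [-2.35457217e+00 -2.07631681e+00  2.02221118e-04] [-3.80371987e-01  1.15632859e-01  1.30491775e+00  9.36940406e-04
  1.72316108e+00 -2.54797495e-01]
[[ 0.99204432  0.12127147  0.03378313  0.58354721]
 [-0.12587722  0.95925456  0.25295377 -0.10383093]
 [-0.00173054 -0.25519388  0.96688835  0.49633192]
 [ 0.          0.          0.          1.        ]]
```

View pics/w1.png

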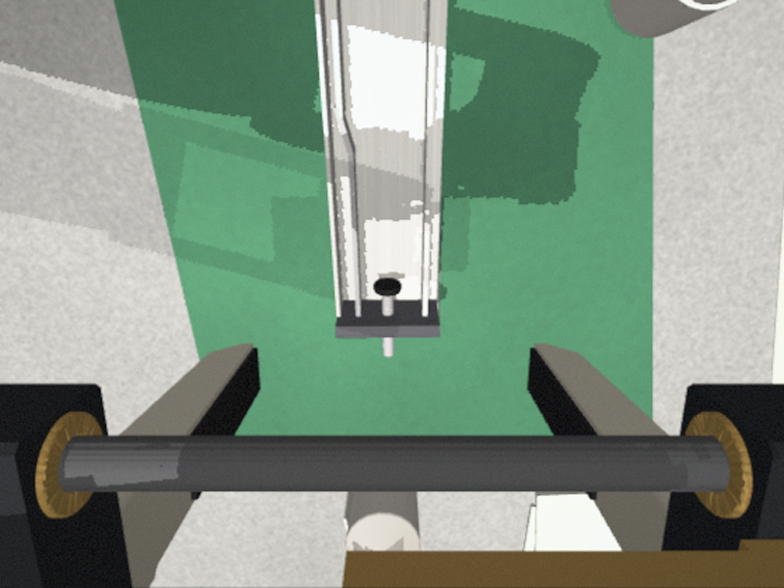

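The channel runs straight up the picture, with the stop at view px about (387,318) and the dark buffer at (387,287). The upper end is out of view, so I'll move +y to see it.

>>> arm_command:
  rows:
    - [0,0.16,0,0,0,0,0]
    - [0,0.16,0,0,0,0,0]
    - [0,0.16,0,0,0,0,0]
    - [0,0.16,0,0,0,0,0]
    - [0,0.16,0,0,0,0,0]
    - [0,0.16,0,0,0,0,0]

```text
t: 3.22
tool_pos: [0.5744, -0.0456, 0.3462]
orientation: [-2.349, -2.084, 0.001]
force: [0.6, 0.2, 0.1]
opening: 0.0929
```

```bash
python3 - <<'E'
from h import *
s=robot.read_state();print(s["t"],s["tool_pos"])
c=read_camera("wrist");np.savez("w2.npz",**c)
save("w2.png",c["frame"],1.4)
w1=np.load("w1.npz")
save("w1c.png",w1["frame"][180:260,220:330],7)
E
```

```text
3.2167 [ 0.5744462  -0.04556001  0.34622153]
```

View pics/w2.png

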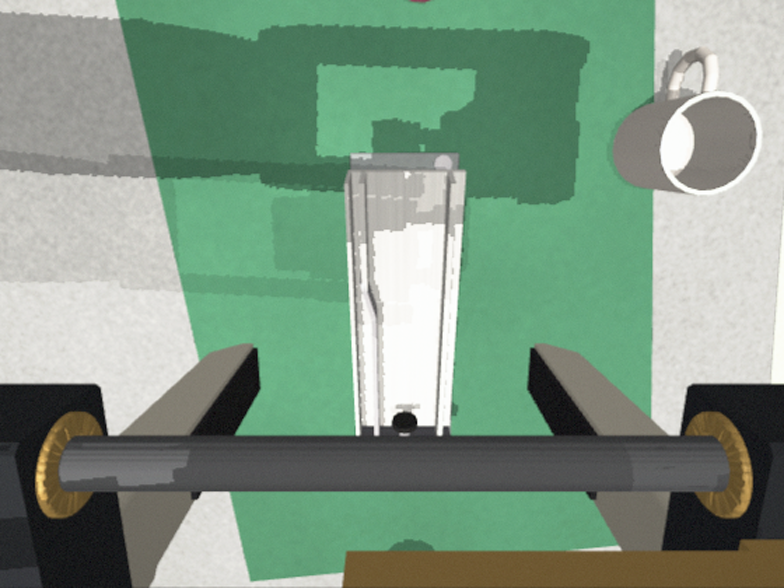

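View pics/w1c.png

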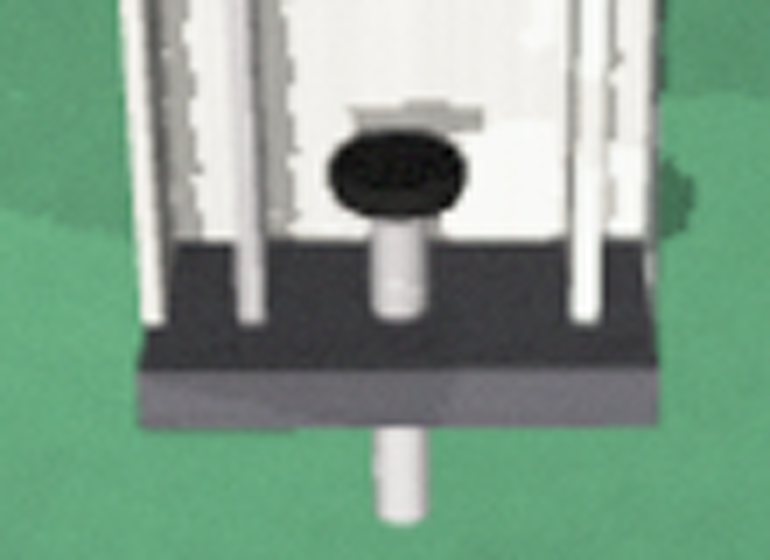

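```bash
python3 - <<'E'
from h import *
w2=np.load("w2.npz")
save("w2c.png",w2["frame"][100:170,235:345],7)
save("w2d.png",w2["frame"][250:320,235:345],7)
E
```

```text
(no output)
```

View pics/w2c.png

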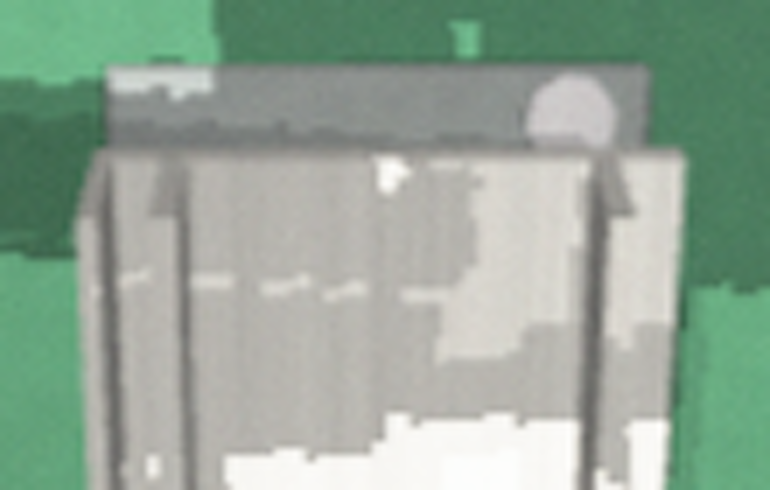

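View pics/w2d.png

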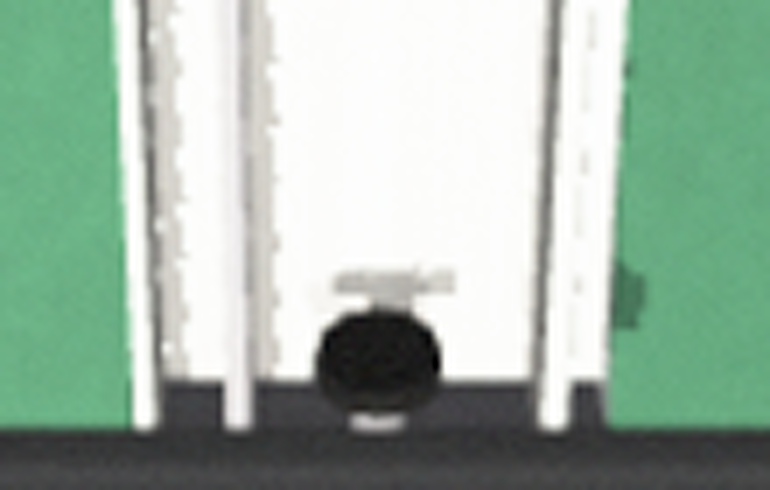

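```bash
python3 - <<'E'
from h import *
w1=dict(np.load("w1.npz"));w2=dict(np.load("w2.npz"))
P1=lambda x,y:(220+(x+.5)/7-.5,180+(y+.5)/7-.5)
P2=lambda x,y:(235+(x+.5)/7-.5,100+(y+.5)/7-.5)
P3=lambda x,y:(235+(x+.5)/7-.5,250+(y+.5)/7-.5)
a=onz(w2,*P2(95,153),.1);b=onz(w2,*P2(686,153),.1);print("up",a,b,np.linalg.norm(a-b),(a+b)/2)
for z in (.0794,.085):
  c=onz(w1,*P1(138,371),z);d=onz(w1,*P1(659,369),z);print("stop",c,d,np.linalg.norm(c-d),(c+d)/2)
e=onz(w1,*P1(140,430),.0765);f=onz(w1,*P1(659,428),.0765);print("back",e,f,(e+f)/2)
print("buf",tri(w1,P1(397,173),w2,P3(378,360)))
print("screw end",)
u=(a+b)/2;v=(onz(w1,*P1(138,371),.0794)+onz(w1,*P1(659,369),.0794))/2
g=v-u;yaw=np.arctan2(g[1],g[0]);print("yaw",yaw,np.degrees(yaw),"acrossyaw",np.arctan2(*(b-a)[[1,0]]),np.arctan2(*(d-c)[[1,0]]))
th=.244;X=np.array([np.cos(th)*np.cos(yaw),np.cos(th)*np.sin(yaw),-np.sin(th)]);Y=np.array([-np.sin(yaw),np.cos(yaw),0]);Z=np.cross(X,Y)
R=np.stack([X,Y,Z],1);print("stop in channel",R.T@(v-u),"expected z .046")
B=tri(w1,P1(397,173),w2,P3(378,360))[0];print("buf in ch",R.T@(B-u))
# reprojection of the low-cam estimates for buffer: rim left/right at z24
for p in [(328,173),(466,173),(397,128),(397,220)]:
    # intersect with channel plane z=.024
    o,dd=ray(w1,*P1(*p)); o2=R.T@(o-u);d2=R.T@dd; t=(.024-o2[2])/d2[2];print(p,(o2+t*d2).round(4))
E
```

```text
up [0.54717589 0.01852356 0.1       ] [0.63451753 0.00798165 0.1       ] 0.08797553485054793 [0.59084671 0.0132526  0.1       ]
stop [ 0.51639913 -0.2356432   0.0794    ] [ 0.60391951 -0.24633819  0.0794    ] 0.08817141959170531 [ 0.56015932 -0.24099069  0.0794    ]
stop [ 0.51730103 -0.23387277  0.085     ] [ 0.60364588 -0.24442411  0.085     ] 0.08698714963744014 [ 0.56047345 -0.23914844  0.085     ]
back [ 0.51462948 -0.24712566  0.0765    ] [ 0.60296092 -0.2579122   0.0765    ] [ 0.5587952  -0.25251893  0.0765    ]
buf (array([ 0.56386483, -0.20949672,  0.06880589]), np.float64(4.1207624880577955e-06))
screw end
yaw -1.6909161331715563 -96.88235794131124 acrossyaw -0.12011636064089994 -0.12159713390610431
stop in channel [ 2.53479770e-01 -2.13589461e-17  4.18776210e-02] expected z .046
buf in ch [ 2.25267388e-01 -9.51547055e-05  2.39363594e-02]
(328, 173) [ 0.2252 -0.0118  0.024 ]
(466, 173) [0.2253 0.0116 0.024 ]
(397, 128) [0.2166 0.     0.024 ]
(397, 220) [ 2.344e-01 -2.000e-04  2.400e-02]
```

Measurements check out: floor width 88.0 mm, buffer 23.9 mm above the floor (24 given), diameter about 23.4 mm. The channel x axis points at -1.691 rad and the buffer is at channel x about 0.22. Now to the jar.

>>> arm_command:
  rows:
    - [0.05,0.32,-0.08,0,0,0,0]
    - [0.05,0.32,-0.08,0,0,0,0]
    - [0.05,0.32,-0.08,0,0,0,0]
    - [0.05,0.32,-0.08,0,0,0,0]
    - [0.05,0.32,-0.08,0,0,0,0]
    - [0.05,0.32,-0.08,0,0,0,0]
    - [0.05,0.32,-0.08,0,0,0,0]
    - [0.05,0.32,-0.08,0,0,0,0]
    - [0.05,0.32,-0.08,0,0,0,0]

```text
t: 4.02
tool_pos: [0.6147, 0.2086, 0.2813]
orientation: [-2.35, -2.082, 0.004]
force: [0.7, -0.5, 0.3]
opening: 0.0929
```

```bash
python3 - <<'E'
from h import *
s=robot.read_state();print(s["t"],s["tool_pos"],s["orientation"])
c=read_camera("wrist");np.savez("w3.npz",**c)
f=c["frame"].astype(int);save("w3.png",c["frame"],1.4)
print(proj(c,[.613,.266,.056]),proj(c,[.613,.266,0]))
m=((f.min(2)>140)&(f.max(2)-f.min(2)<25)).astype(np.uint8)
nn,_,st,ce=cv2.connectedComponentsWithStats(m)
for i in range(1,nn):
    if 800<st[i][4]<20000: print(ce[i],st[i],onz(c,*ce[i],.056))
E
```

```text
4.0167 [0.61466305 0.20856029 0.28130814] [-2.34981914 -2.08225243  0.0038772 ]
[273.09377042 125.38879942] [274.24304051 123.44259319]
[ 33.22835701 172.60151434] [    0     0    99   311 14924] [0.36311453 0.24889127 0.056     ]
[273.95570829 124.0106911 ] [ 246   95   57   59 2619] [0.61401423 0.26721646 0.056     ]
[ 96.99774181 181.34324426] [  68  153   59   58 2657] [0.42580255 0.23212556 0.056     ]
[277.79302536 380.6571558 ] [ 237  351   87   69 2208] [ 0.58086403 -0.03052856  0.056     ]
```

View pics/w3.png

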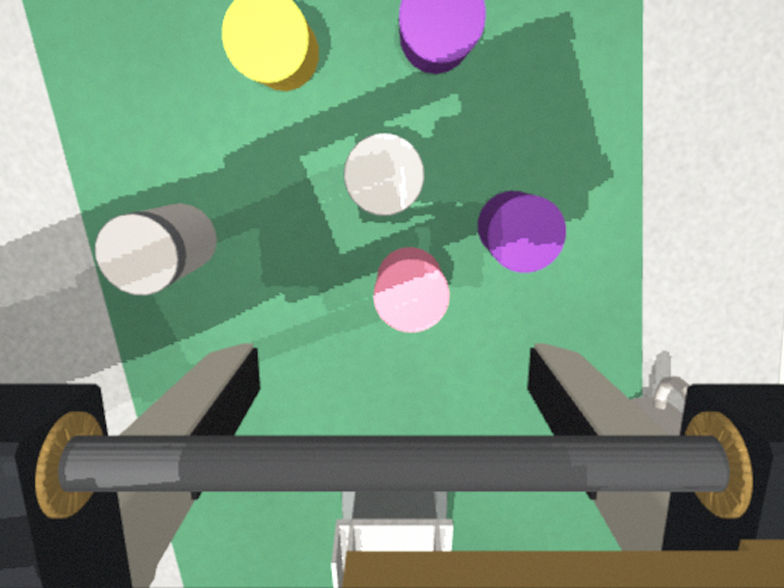

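Short jar lid at view px (384,174) → (0.614,0.267). The tall jar (left), pink, purple and yellow ones all clear the fingers along ±x. Descending to fingertip height 34 mm, which stays above the channel's 30 mm walls for the placing.

>>> arm_command:
  rows:
    - [-0.001,0.0733,-0.02,0,0,0,0]
    - [-0.001,0.0733,-0.08,0,0,0,0]
    - [-0.001,0.0733,-0.13,0,0,0,0]
    - [-0.001,0.0733,-0.18,0,0,0,0]
    - [-0.001,0.0733,-0.225,0,0,0,0]
    - [-0.001,0.0733,-0.26,0,0,0,0]
    - [-0.001,0.0733,-0.28,0,0,0,0]
    - [-0.001,0.0733,-0.2879,0,0,0,0]
    - [-0.001,0.0733,-0.2879,0,0,0,0]
    - [-0.001,0.0733,-0.2879,0,0,0,0]

```text
t: 4.9
tool_pos: [0.6157, 0.2653, 0.0537]
orientation: [-2.354, -2.08, -0.001]
force: [0.4, 1.1, 1.1]
opening: 0.093
```

```bash
python3 - <<'E'
from h import *
s=robot.read_state();print(s["t"],s["tool_pos"],s["orientation"],s["force"])
c=read_camera("wrist");save("w4.png",c["frame"],1.2)
E
```

```text
4.9 [0.6157102  0.26525567 0.05373499] [-2.35432765e+00 -2.07975791e+00 -8.91285422e-04] [0.41159219 1.12701631 1.06797373]
```

View pics/w4.png

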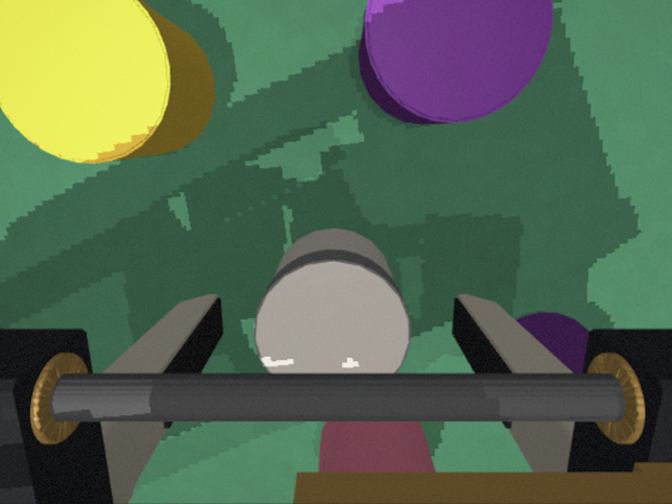

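>>> arm_command:
  grip_force: 25
  rows:
    - [-0.002,0.0025,-0.003,0,0,0,0]
    - [-0.002,0.0025,-0.003,0,0,0,0]
    - [-0.002,0.0025,-0.003,0,0,0,1]
    - [-0.002,0.0025,-0.003,0,0,0,1]
    - [-0.002,0.0025,-0.003,0,0,0,1]
    - [-0.002,0.0025,-0.003,0,0,0,1]
    - [-0.002,0.0025,-0.003,0,0,0,1]
    - [-0.002,0.0025,-0.003,0,0,0,1]
    - [-0.002,0.0025,-0.003,0,0,0,1]

```text
t: 5.7
tool_pos: [0.6145, 0.2679, 0.0522]
orientation: [2.354, 2.08, 0.003]
force: [0.1, -0.4, 0.1]
opening: 0.0557
```

```bash
python3 - <<'E'
from h import *
for i in range(4):
    s=robot.read_state();print(s["t"],s["tool_pos"],s["orientation"],s["force"],s["opening"],np.abs(s["dq"]).max())
c=read_camera("wrist");save("w5.png",c["frame"],1.2)
s=robot.read_state();print(s["t"],s["tool_pos"],s["opening"])
E
```

```text
5.7 [0.61454935 0.26785961 0.05216268] [2.3538186  2.0802931  0.00304821] [ 0.05904138 -0.41306691  0.14997148] 0.05566898005000325 0.0015630300833314008
5.7 [0.61454935 0.26785961 0.05216268] [2.3538186  2.0802931  0.00304821] [ 0.05904138 -0.41306691  0.14997148] 0.05566898005000325 0.0015630300833314008
5.7 [0.61454935 0.26785961 0.05216268] [2.3538186  2.0802931  0.00304821] [ 0.05904138 -0.41306691  0.14997148] 0.05566898005000325 0.0015630300833314008
5.7 [0.61454935 0.26785961 0.05216268] [2.3538186  2.0802931  0.00304821] [ 0.05904138 -0.41306691  0.14997148] 0.05566898005000325 0.0015630300833314008
5.75 [0.6145519 0.2678453 0.0521405] 0.055804703909128124
```

View pics/w5.png

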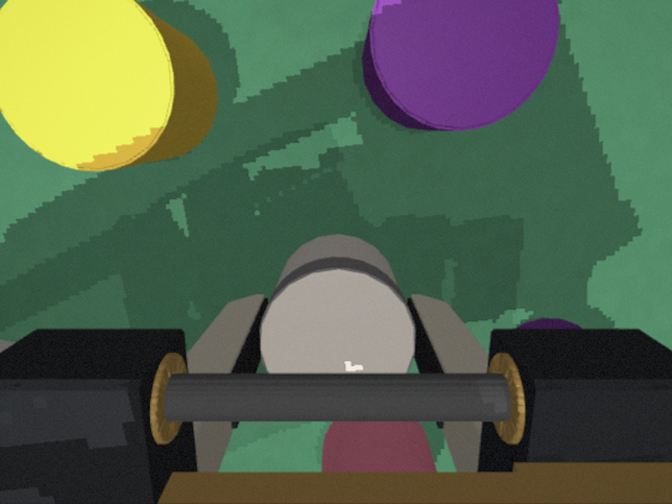

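Jar gripped (opening 55.7 mm). Lifting, carrying it over the loading end and tilting it with the channel.

>>> arm_command:
  rows:
    - [0,0,0.05,0,0,0,1]
    - [0,0,0.1,0,0,0,1]
    - [0,0,0.15,0,0,0,1]
    - [0,-0.03,0.2,0,0,0,1]
    - [-0.01,-0.08,0.21,0.1,-0.01,0,1]
    - [-0.015,-0.13,0.21,0.2,-0.02,0,1]
    - [-0.02,-0.18,0.21,0.3,-0.04,0,1]
    - [-0.025,-0.23,0.21,0.4,-0.05,0,1]
    - [-0.03,-0.28,0.21,0.463,-0.056,0,1]
    - [-0.035,-0.33,0.21,0.463,-0.056,0,1]
    - [-0.04,-0.37,0.2,0.463,-0.056,0,1]
    - [-0.04,-0.406,0.19,0.463,-0.056,0,1]

```text
t: 6.75
tool_pos: [0.5818, -0.0599, 0.2042]
orientation: [-2.226, -1.963, -0.275]
force: [0.5, 0.4, -2.4]
opening: 0.0553
```

>>> arm_command:
  rows:
    - [0,0,0,0,0,0,1]
    - [0,0,0,0,0,0,1]

```text
t: 6.92
tool_pos: [0.581, -0.0617, 0.203]
orientation: [-2.229, -1.958, -0.273]
force: [-0.8, 0.7, -2.7]
opening: 0.0555
```

```bash
cat >> h.py <<'E'
u0=np.array([.5908,.01325,.1]);yaw=-1.691;th=.244
X=np.array([np.cos(th)*np.cos(yaw),np.cos(th)*np.sin(yaw),-np.sin(th)]);Y=np.array([-np.sin(yaw),np.cos(yaw),0]);Z=np.cross(X,Y)
RC=np.stack([X,Y,Z],1)
from scipy.spatial.transform import Rotation as Ro
def st():
    s=robot.read_state(); p=np.array(s["tool_pos"]);R=Ro.from_rotvec(s["orientation"]).as_matrix()
    des=np.stack([-X,Y,-Z],1)
    e=Ro.from_matrix(des@R.T).as_rotvec()
    print("t",s["t"],"pos",p.round(4),"in ch (mm)",(RC.T@(p-u0)*1000).round(1),"turn needed (share)",(np.degrees(e)/30).round(3),"F ch",(RC.T@np.array(s["force"])).round(1),"open",round(s["opening"],4))
    return p
def shift(p,chmm):
    q=u0+RC@(np.array(chmm)/1000); print("to",chmm,"share",((q-p)/.8).round(4))
E
python3 - <<'E'
from h import *
p=st()
shift(p,[45,0,112]);shift(p,[45,0,52])
c=read_camera("wrist");save("w6.png",c["frame"],1.2)
c=read_camera("side");save("s6.png",c["frame"][150:310,200:350],4)
E
```

```text
t 6.9167 pos [ 0.581  -0.0617  0.203 ] in ch (mm) [ 48.5  -0.8 118.2] turn needed (share) [-0.002 -0.002  0.016] F ch [ 0.1 -0.8 -2.7] open 0.0555
to [45, 0, 112] share [ 0.0017  0.0059 -0.0065]
to [45, 0, 52] share [ 0.0038  0.0239 -0.0792]
```

View pics/w6.png

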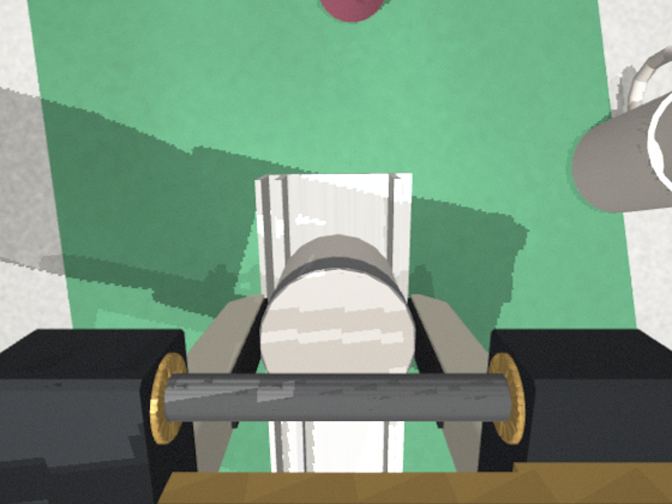

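View pics/s6.png

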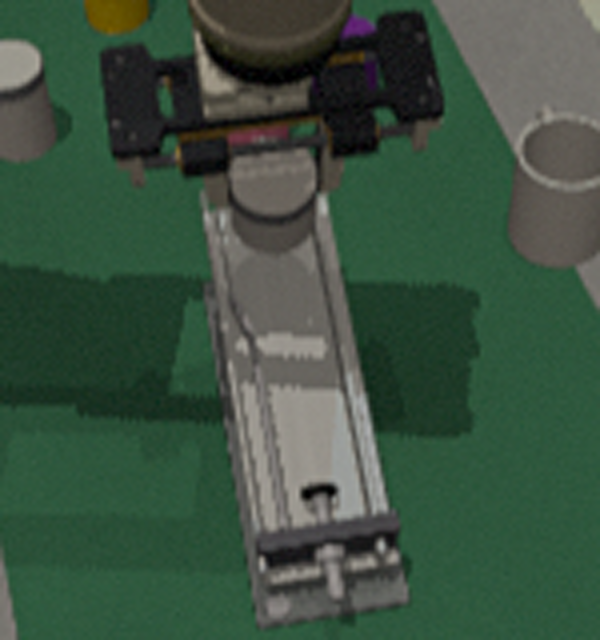

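The jar is held above the loading end, centred between the walls in both views. I'll lower it to just over the wall tops.

>>> arm_command:
  rows:
    - [0.0015,0.006,-0.008,0,0,0.016,1]
    - [0.002,0.01,-0.023,0,0,0.016,1]
    - [0.0025,0.0143,-0.0404,0,0,0.016,1]
    - [0.0025,0.0143,-0.0404,0,0,0.016,1]
    - [0.0025,0.0143,-0.0404,0,0,0.016,1]

```text
t: 7.43
tool_pos: [0.5828, -0.0462, 0.1701]
orientation: [-2.213, -1.972, -0.271]
force: [-0.4, -0.5, -1.5]
opening: 0.0556
```

```bash
python3 - <<'E'
from h import *
p=st()
shift(p,[45,0,70]);shift(p,[45,0,58]);shift(p,[45,0,52]);
c=read_camera("wrist");save("w7.png",c["frame"][120:330,180:380],3.8)
# expected wall inner top/bottom edges at ch x=10
for y in(-30,30):
  for z in (0,30): print(y,z,(proj(c,u0+RC@(np.array([5,y,z])/1000))-[180,120])*3.8)
E
```

```text
t 7.4333 pos [ 0.5828 -0.0462  0.1701] in ch (mm) [41.2 -0.9 82.5] turn needed (share) [-0.004 -0.004 -0.01 ] F ch [ 0.9 -0.4 -1.3] open 0.0556
to [45, 0, 70] share [ 0.001  -0.0009 -0.0163]
to [45, 0, 58] share [ 0.0014  0.0027 -0.0308]
to [45, 0, 52] share [ 0.0016  0.0045 -0.0381]
-30 0 [211.73566105 183.32907838]
-30 30 [186.77867504 213.95550306]
30 0 [572.73940388 184.82558814]
30 30 [598.9125836  215.68310671]
```

View pics/w7.png

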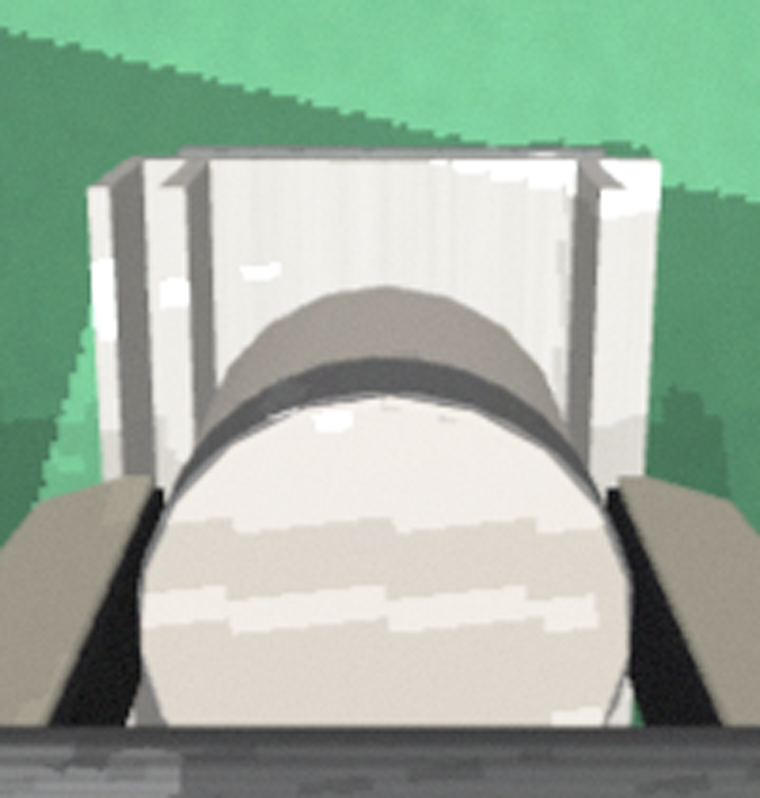

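Projected wall edges match the picture within about 0.5 mm. I'll lower in small steps, watching force.

>>> arm_command:
  rows:
    - [0.001,-0.003,-0.006,0,0,-0.01,1]
    - [0.001,-0.001,-0.015,0,0,-0.01,1]
    - [0.0013,0.001,-0.023,0,0,-0.01,1]
    - [0.0013,0.001,-0.023,0,0,-0.01,1]

```text
t: 7.82
tool_pos: [0.5835, -0.0455, 0.1509]
orientation: [-2.219, -1.965, -0.272]
force: [0.4, -0.1, -4.0]
opening: 0.0557
```

```bash
python3 - <<'E'
from h import *
p=st()
for z in (56,54,53,52,51): shift(p,[45,0,z])
E
```

```text
t 7.8167 pos [ 0.5835 -0.0455  0.1509] in ch (mm) [45.2 -0.2 63.7] turn needed (share) [-0.005 -0.005  0.001] F ch [ 1.   0.4 -3.9] open 0.0557
to [45, 0, 56] share [ 0.0006  0.0025 -0.0093]
to [45, 0, 54] share [ 0.0006  0.0031 -0.0117]
to [45, 0, 53] share [ 0.0007  0.0034 -0.0129]
to [45, 0, 52] share [ 0.0007  0.0037 -0.0141]
to [45, 0, 51] share [ 0.0007  0.004  -0.0153]
```

>>> arm_command:
  rows:
    - [0.0004,0.0015,-0.005,0,0,0,1]
    - [0.0006,0.0025,-0.0093,0,0,0,1]
    - [0.0006,0.0031,-0.0117,0,0,0,1]
    - [0.0007,0.0034,-0.0129,0,0,0,1]
    - [0.0007,0.0034,-0.0129,0,0,0,1]

```text
t: 8.23
tool_pos: [0.584, -0.0427, 0.1404]
orientation: [-2.219, -1.965, -0.271]
force: [0.6, -0.1, -2.0]
opening: 0.0555
```

```bash
python3 - <<'E'
from h import *
p=st()
for z in (52,51,50): shift(p,[45,0,z])
E
```

```text
t 8.2333 pos [ 0.584  -0.0427  0.1404] in ch (mm) [45.  -0.  52.9] turn needed (share) [-0.005 -0.006  0.001] F ch [ 0.5  0.6 -1.9] open 0.0555
to [45, 0, 52] share [ 0.0001  0.0002 -0.001 ]
to [45, 0, 51] share [ 0.0001  0.0005 -0.0023]
to [45, 0, 50] share [ 0.0001  0.0008 -0.0035]
```

>>> arm_command:
  rows:
    - [0.0001,0.0002,-0.001,0,0,0,1]
    - [0.0001,0.0004,-0.0018,0,0,0,1]
    - [0.0001,0.0005,-0.0023,0,0,0,1]

```text
t: 8.48
tool_pos: [0.5844, -0.0427, 0.14]
orientation: [-2.219, -1.966, -0.272]
force: [-5.6, -1.7, 8.8]
opening: 0.0554
```

```bash
python3 - <<'E'
from h import *
p=st()
for z in (51,50,49): shift(p,[45,0,z])
E
```

```text
t 8.4833 pos [ 0.5844 -0.0427  0.14  ] in ch (mm) [45.   0.3 52.4] turn needed (share) [-0.004 -0.004  0.001] F ch [ 0.2 -5.3  9.1] open 0.0554
to [45, 0, 51] share [-0.0003  0.0004 -0.0017]
to [45, 0, 50] share [-0.0003  0.0007 -0.0029]
to [45, 0, 49] share [-0.0003  0.001  -0.0042]
```

Floor contact felt at 52.4 mm, as expected for a base 52 mm below the TCP. Releasing.

>>> arm_command:
  rows:
    - [0,0,0.0005,0,0,0,0.36]
    - [0,0,0.0005,0,0,0,0.2]
    - [0,0,0.0005,0,0,0,0]
    - [0,0,0.0005,0,0,0,0]
    - [0,0,0.0005,0,0,0,0]

```text
t: 8.9
tool_pos: [0.5844, -0.0426, 0.1403]
orientation: [-2.219, -1.966, -0.272]
force: [-0.2, -0.4, -0.3]
opening: 0.0812
```

```bash
python3 - <<'E'
from h import *
p=st()
shift(p,[45,0,130]); shift(p,[-30,0,130])
c=read_camera("wrist");save("w8.png",c["frame"],1.3)
E
```

```text
t 8.9 pos [ 0.5844 -0.0426  0.1403] in ch (mm) [44.8  0.4 52.7] turn needed (share) [-0.004 -0.004  0.001] F ch [ 0.4 -0.2 -0.2] open 0.0812
to [45, 0, 130] share [-0.0033 -0.0233  0.0937]
to [-30, 0, 130] share [0.0076 0.067  0.1163]
```

View pics/w8.png

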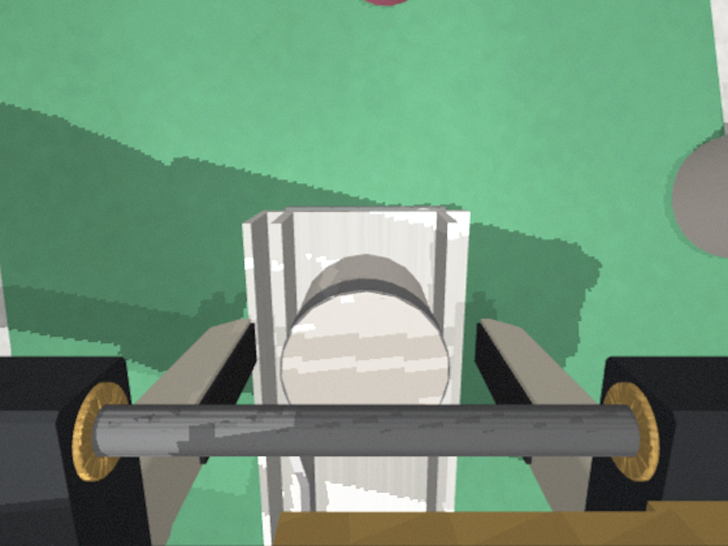

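Jar stands upright in the loading end, free of the fingers. Retracting up, back, and closing the fingers.

>>> arm_command:
  rows:
    - [-0.001,-0.008,0.03,0,0,0,0]
    - [-0.003,-0.018,0.07,0,0,0,0]
    - [-0.0033,-0.0233,0.0937,0,0,0,0]
    - [0.001,0.013,0.102,0,0,0,1]
    - [0.0067,0.058,0.115,0,0,0,1]
    - [0.0067,0.058,0.115,0,0,0,1]
    - [0.0067,0.058,0.115,0,0,0,1]
    - [0.0067,0.058,0.115,0,0,0,1]
    - [0.0067,0.058,0.115,0,0,0,1]
    - [0.0067,0.058,0.115,0,0,0,1]

```text
t: 9.78
tool_pos: [0.5894, 0.0029, 0.2315]
orientation: [-2.22, -1.964, -0.271]
force: [0.8, 0.1, 0.4]
opening: 0.051
```

```bash
python3 - <<'E'
from h import *
p=st()
shift(p,[-15,0,90]); shift(p,[-15,0,30]); shift(p,[-8,0,30])
c=read_camera("wrist");save("w9.png",c["frame"],1.3)
c=read_camera("side");save("s9.png",c["frame"][150:310,200:350],4)
E
```

```text
t 9.7833 pos [0.5894 0.0029 0.2315] in ch (mm) [-21.6  -0.2 130.1] turn needed (share) [-0.004 -0.006  0.003] F ch [-0.3  0.8  0.4] open 0.051
to [-15, 0, 90] share [ 0.0007  0.004  -0.0506]
to [-15, 0, 30] share [ 0.0029  0.022  -0.1234]
to [-8, 0, 30] share [ 0.0019  0.0136 -0.1255]
```

View pics/w9.png

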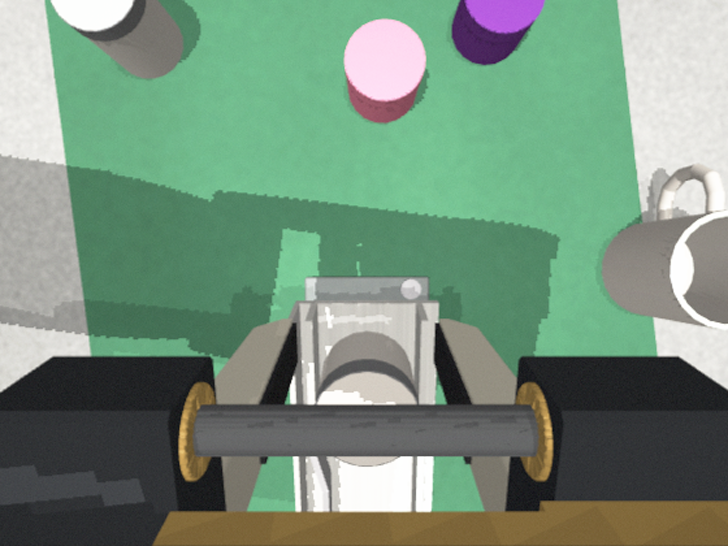

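View pics/s9.png

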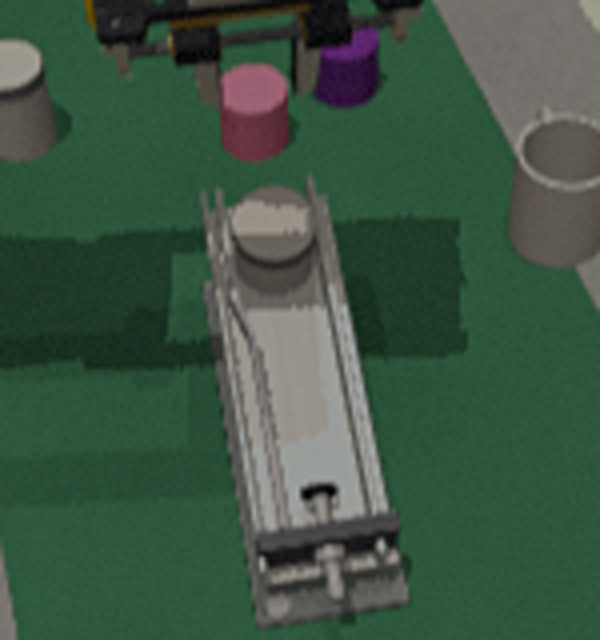

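The jar stands free and upright in the loading end (side crop px (272,235)). I'll finish closing, then descend behind it.

>>> arm_command:
  rows:
    - [0,0,0,0,0,0,1]
    - [0,0,0,0,0,0,1]
    - [0,0,0,0,0,0,1]
    - [0,0,0,0,0,0,1]
    - [0,0,0,0,0,0,1]
    - [0,0,0,0,0,0,1]
    - [0,0,0,0,0,0,1]
    - [0,0,0,0,0,0,1]

```text
t: 10.55
tool_pos: [0.5895, 0.003, 0.2317]
orientation: [-2.22, -1.964, -0.271]
force: [0.7, -0.1, -0.4]
opening: 0.0006
```

```bash
python3 - <<'E'
from h import *
p=st()
shift(p,[-15,0,90]); shift(p,[-15,0,60]); shift(p,[-12,0,30])
c=read_camera("wrist");save("w10.png",c["frame"],1.3)
E
```

```text
t 10.55 pos [0.5895 0.003  0.2317] in ch (mm) [-2.180e+01 -1.000e-01  1.303e+02] turn needed (share) [-0.004 -0.006  0.003] F ch [ 0.1  0.7 -0.3] open 0.0006
to [-15, 0, 90] share [ 0.0005  0.0039 -0.0509]
to [-15, 0, 60] share [ 0.0016  0.0129 -0.0873]
to [-12, 0, 30] share [ 0.0023  0.0183 -0.1246]
```

View pics/w10.png

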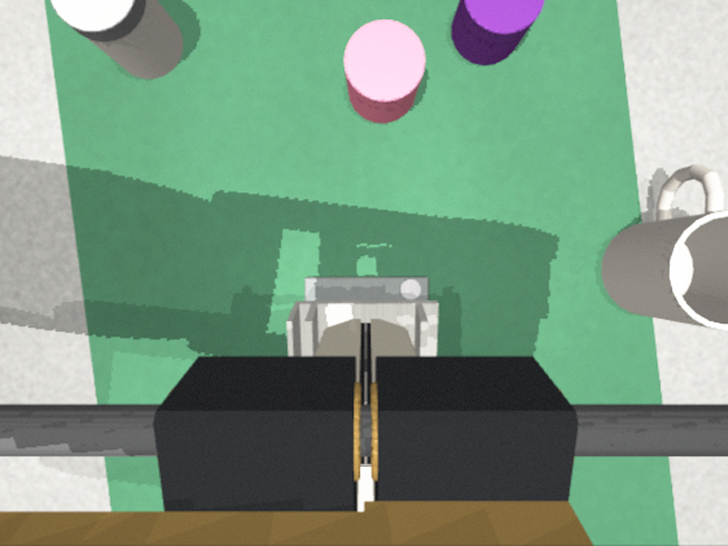

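>>> arm_command:
  rows:
    - [0.0005,0.0039,-0.03,0,0,0,1]
    - [0.0005,0.0039,-0.06,0,0,0,1]
    - [0.0016,0.0129,-0.0873,0,0,0,1]
    - [0.002,0.0163,-0.11,0,0,0,1]
    - [0.0023,0.0183,-0.1246,0,0,0,1]
    - [0.0023,0.0183,-0.1246,0,0,0,1]
    - [0.0023,0.0183,-0.1246,0,0,0,1]

```text
t: 11.18
tool_pos: [0.5911, 0.0177, 0.1319]
orientation: [-2.219, -1.964, -0.27]
force: [-0.2, -1.1, 0.8]
opening: 0.0006
```

```bash
python3 - <<'E'
from h import *
p=st()
for x in (5,20,40): shift(p,[x,0.5,30])
c=read_camera("side");save("s11.png",c["frame"][150:310,200:350],4)
E
```

```text
t 11.1833 pos [0.5911 0.0177 0.1319] in ch (mm) [-12.1  -0.2  29.9] turn needed (share) [-0.005 -0.007  0.003] F ch [ 0.9 -0.1  1.1] open 0.0006
to [5, 0.5, 30] share [-0.0016 -0.0207 -0.005 ]
to [20, 0.5, 30] share [-0.0038 -0.0387 -0.0096]
to [40, 0.5, 30] share [-0.0067 -0.0628 -0.0156]
```

View pics/s11.png

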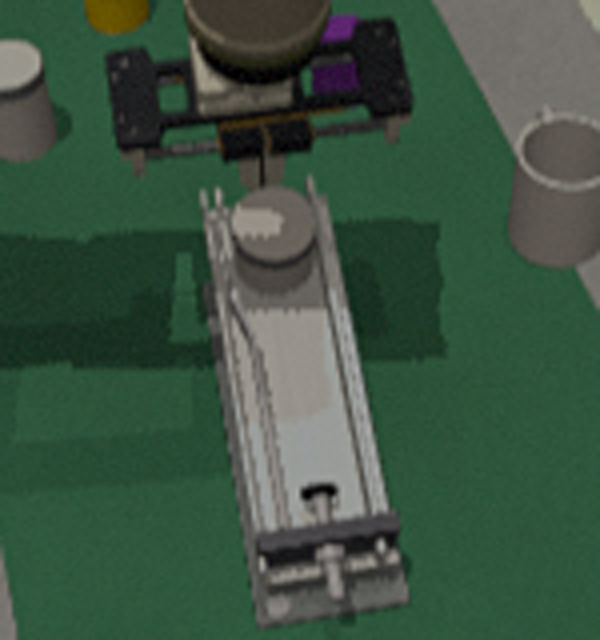

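Fingers are behind the jar. Pushing down the slope at about 6 mm per row.

>>> arm_command:
  rows:
    - [-0.0005,-0.0096,-0.0024,0,0,0,1]
    - [-0.001,-0.0193,-0.0048,0,0,0,1]
    - [-0.002,-0.0277,-0.007,0,0,0,1]
    - [-0.003,-0.0349,-0.0088,0,0,0,1]
    - [-0.004,-0.0421,-0.0106,0,0,0,1]
    - [-0.0048,-0.0493,-0.0124,0,0,0,1]
    - [-0.0056,-0.0566,-0.0142,0,0,0,1]
    - [-0.0065,-0.0638,-0.016,0,0,0,1]
    - [-0.0074,-0.071,-0.0178,0,0,0,1]
    - [-0.0082,-0.0782,-0.0197,0,0,0,1]
    - [-0.0091,-0.0855,-0.0215,0,0,0,1]

```text
t: 12.15
tool_pos: [0.5852, -0.0511, 0.1161]
orientation: [-2.22, -1.965, -0.274]
force: [1.2, 0.2, 1.0]
opening: 0.0007
```

```bash
python3 - <<'E'
from h import *
p=st()
for x in (80,110,140): shift(p,[x,1.3,30])
E
```

```text
t 12.15 pos [ 0.5852 -0.0511  0.1161] in ch (mm) [58.7  2.1 31.2] turn needed (share) [-0.005 -0.001  0.003] F ch [-0.6  1.2  0.9] open 0.0007
to [80, 1.3, 30] share [-0.004  -0.0251 -0.0079]
to [110, 1.3, 30] share [-0.0084 -0.0612 -0.017 ]
to [140, 1.3, 30] share [-0.0128 -0.0974 -0.026 ]
```

```bash
python3 - <<'E'
from h import *
p=st()
c=read_camera("side");save("s12.png",c["frame"][150:310,200:350],4)
c=read_camera("wrist");save("w12.png",c["frame"],1.2)
st()
E
```

```text
t 12.15 pos [ 0.5852 -0.0511  0.1161] in ch (mm) [58.7  2.1 31.2] turn needed (share) [-0.005 -0.001  0.003] F ch [-0.6  1.2  0.9] open 0.0007
t 12.25 pos [ 0.5843 -0.0519  0.1154] in ch (mm) [59.9  1.3 30.7] turn needed (share) [-0.003 -0.005  0.004] F ch [ 0.4 -0.1  0.1] open 0.0007
```

View pics/s12.png

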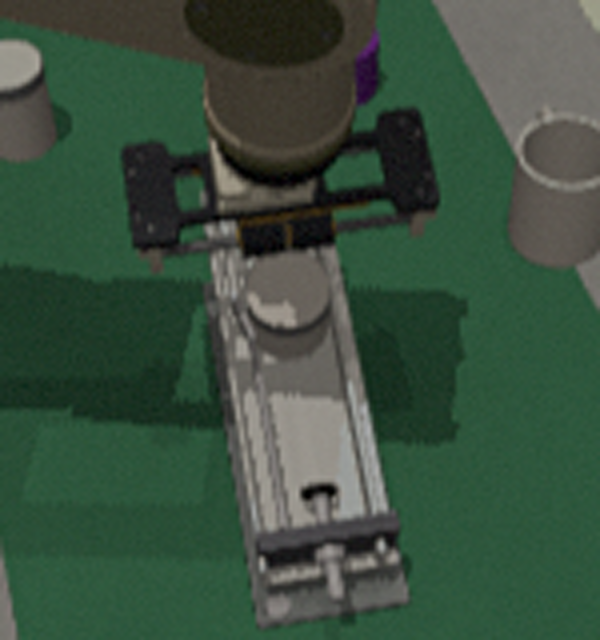

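>>> arm_command:
  rows:
    - [-0.0006,-0.0048,-0.0012,0,0,0,1]
    - [-0.0012,-0.0096,-0.0024,0,0,0,1]
    - [-0.0017,-0.0144,-0.0036,0,0,0,1]
    - [-0.0023,-0.0193,-0.0048,0,0,0,1]
    - [-0.0029,-0.0241,-0.006,0,0,0,1]
    - [-0.0035,-0.0289,-0.0072,0,0,0,1]
    - [-0.0041,-0.0337,-0.0085,0,0,0,1]
    - [-0.0046,-0.0385,-0.0097,0,0,0,1]
    - [-0.0052,-0.0433,-0.0109,0,0,0,1]
    - [-0.0058,-0.0482,-0.0121,0,0,0,1]

```text
t: 13.08
tool_pos: [0.5799, -0.0898, 0.106]
orientation: [-2.22, -1.964, -0.273]
force: [2.3, 3.7, 2.1]
opening: 0.0007
```

```bash
python3 - <<'E'
from h import *
p=st()
for x in (120,140): shift(p,[x,1.3,30])
E
```

```text
t 13.0833 pos [ 0.5799 -0.0898  0.106 ] in ch (mm) [99.1  1.6 30.8] turn needed (share) [-0.006 -0.004  0.003] F ch [-4.3  1.9  1.1] open 0.0007
to [120, 1.3, 30] share [-0.0033 -0.0249 -0.0073]
to [140, 1.3, 30] share [-0.0062 -0.049  -0.0134]
```

Drag is about 4 N. Continuing to channel x ≈ 138.

>>> arm_command:
  rows:
    - [-0.0006,-0.0048,-0.0012,0,0,0,1]
    - [-0.0012,-0.0096,-0.0025,0,0,0,1]
    - [-0.0018,-0.0144,-0.0038,0,0,0,1]
    - [-0.0024,-0.0193,-0.0051,0,0,0,1]
    - [-0.003,-0.0241,-0.0064,0,0,0,1]
    - [-0.0036,-0.0289,-0.0077,0,0,0,1]
    - [-0.0042,-0.0337,-0.009,0,0,0,1]
    - [-0.0048,-0.0385,-0.0103,0,0,0,1]
    - [-0.0054,-0.0433,-0.0116,0,0,0,1]
    - [-0.0059,-0.0465,-0.0128,0,0,0,1]

```text
t: 13.92
tool_pos: [0.5757, -0.1261, 0.0967]
orientation: [-2.218, -1.965, -0.276]
force: [-0.6, 8.5, 10.0]
opening: 0.0003
```

```bash
python3 - <<'E'
from h import *
p=st()
for x in (145,150): shift(p,[x,1.3,30])
c=read_camera("side");save("s13.png",c["frame"][200:310,220:330],6);np.savez("s13.npz",**c)
c=read_camera("top");save("t13.png",c["frame"][195:260,245:365],6.5);np.savez("t13.npz",**c)
st()
E
```

```text
t 13.9167 pos [ 0.5757 -0.1261  0.0967] in ch (mm) [136.8   1.7  30.6] turn needed (share) [-0.009 -0.002  0.001] F ch [-10.5  -1.6   7.7] open 0.0003
to [145, 1.3, 30] share [-0.0017 -0.0097 -0.0032]
to [150, 1.3, 30] share [-0.0025 -0.0157 -0.0047]
t 14.0167 pos [ 0.5757 -0.1264  0.0966] in ch (mm) [137.1   1.8  30.6] turn needed (share) [-0.008 -0.002  0.002] F ch [-7.2 -0.3  3.8] open 0.0006
```

View pics/s13.png

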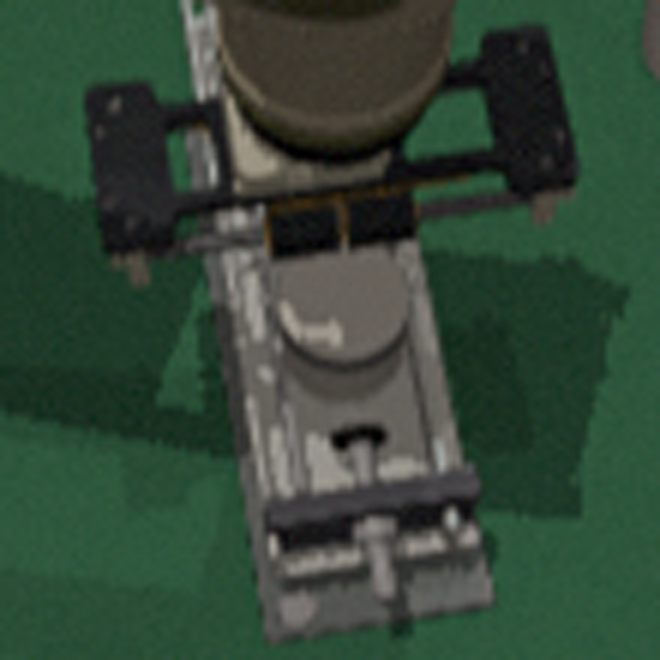

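View pics/t13.png

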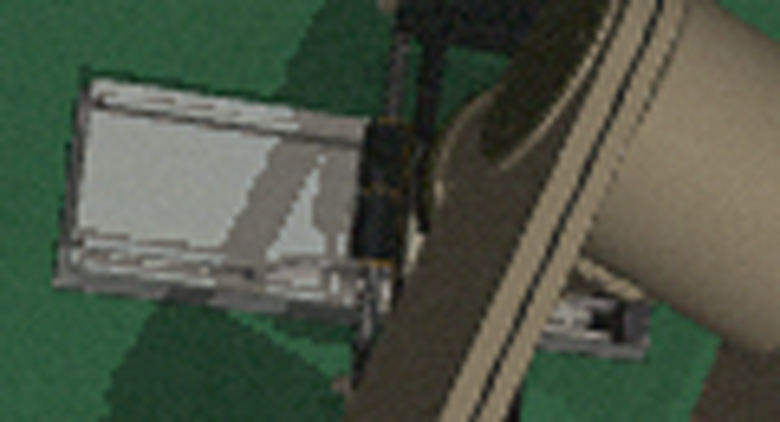

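```bash
python3 - <<'E'
from h import *
c=dict(np.load("s13.npz"))
def onch(px,z):
    o,d=ray(c,220+(px[0]+.5)/6-.5,200+(px[1]+.5)/6-.5);o=RC.T@(o-u0);d=RC.T@d;t=(z-o[2])/d[2];return ((o+t*d)*1000).round(1)
print("lid front",onch((345,364),.056),"base front",onch((345,400),0))
print("buffer top",onch((358,428),.036),"buffer mid",onch((358,438),.024))
print("lid L/R",onch((274,310),.056),onch((410,300),.056))
st()
E
```

```text
lid front [202.1  -2.1  56. ] base front [198.4  -0.5  -0. ]
buffer top [2.236e+02 1.000e-01 3.600e+01] buffer mid [224.1   0.3  24. ]
lid L/R [173.8 -27.3  56. ] [178.5  29.5  56. ]
t 14.0167 pos [ 0.5757 -0.1264  0.0966] in ch (mm) [137.1   1.8  30.6] turn needed (share) [-0.008 -0.002  0.002] F ch [-7.2 -0.3  3.8] open 0.0006
```

Jar front is at about 200.5 mm and the buffer at about 223 mm, so about 22 mm remain. Slower now: 2 mm per row.

>>> arm_command:
  rows:
    - [-0.0003,-0.0024,-0.0006,0,0,0,1]
    - [-0.0006,-0.0048,-0.0012,0,0,0,1]
    - [-0.0009,-0.0072,-0.0018,0,0,0,1]
    - [-0.0012,-0.0096,-0.0024,0,0,0,1]
    - [-0.0015,-0.012,-0.003,0,0,0,1]
    - [-0.0017,-0.0144,-0.0036,0,0,0,1]

```text
t: 14.52
tool_pos: [0.5746, -0.1368, 0.0943]
orientation: [-2.217, -1.965, -0.277]
force: [1.2, 6.8, 5.1]
opening: 0.0005
```

```bash
python3 - <<'E'
from h import *
p=st()
E
```

```text
t 14.5167 pos [ 0.5746 -0.1368  0.0943] in ch (mm) [147.8   1.9  30.9] turn needed (share) [-0.012 -0.001 -0.   ] F ch [-7.9  0.4  3.3] open 0.0005
```

>>> arm_command:
  rows:
    - [-0.0002,-0.0018,-0.0004,0,0,0,1]
    - [-0.0004,-0.003,-0.0008,0,0,0,1]

```text
t: 14.68
tool_pos: [0.5745, -0.1379, 0.0941]
orientation: [-2.214, -1.965, -0.279]
force: [-0.4, 7.0, 5.0]
opening: 0.0002
```

```bash
python3 - <<'E'
from h import *
p=st()
E
```

```text
t 14.6833 pos [ 0.5745 -0.1379  0.0941] in ch (mm) [149.    1.9  31. ] turn needed (share) [-0.015 -0.001 -0.002] F ch [-7.9 -1.2  3.2] open 0.0002
```

Steady drag is about 7.9 N, so seating needs a total of about 12–16 N. 1 mm steps from here.

>>> arm_command:
  rows:
    - [-0.0001,-0.0012,-0.0003,0,0,0,1]
    - [-0.0003,-0.0024,-0.0006,0,0,0,1]
    - [-0.0004,-0.0036,-0.0009,0,0,0,1]
    - [-0.0006,-0.0048,-0.0012,0,0,0,1]

```text
t: 15.02
tool_pos: [0.5741, -0.1407, 0.0935]
orientation: [-2.212, -1.965, -0.281]
force: [0.5, 5.5, 4.5]
opening: 0.0003
```

```bash
python3 - <<'E'
from h import *
p=st()
E
```

```text
t 15.0167 pos [ 0.5741 -0.1407  0.0935] in ch (mm) [151.8   1.9  31.1] turn needed (share) [-0.019 -0.001 -0.004] F ch [-6.4 -0.2  3. ] open 0.0003
```

>>> arm_command:
  rows:
    - [-0.0001,-0.0012,-0.0003,0,0,0,1]
    - [-0.0003,-0.0024,-0.0006,0,0,0,1]

```text
t: 15.18
tool_pos: [0.574, -0.1415, 0.0934]
orientation: [-2.21, -1.965, -0.282]
force: [-0.0, 7.0, 4.0]
opening: 0.0004
```

```bash
python3 - <<'E'
from h import *
p=st()
c=read_camera("side");save("s14.png",c["frame"][220:310,220:330],6);np.savez("s14.npz",**c)
p=st()
E
```

```text
t 15.1833 pos [ 0.574  -0.1415  0.0934] in ch (mm) [152.6   1.9  31.2] turn needed (share) [-0.022 -0.    -0.006] F ch [-7.7 -0.9  2.2] open 0.0004
t 15.2333 pos [ 0.574  -0.1417  0.0934] in ch (mm) [152.8   1.9  31.2] turn needed (share) [-0.022 -0.    -0.005] F ch [-6.6 -0.5  2.9] open 0.0007
```

View pics/s14.png

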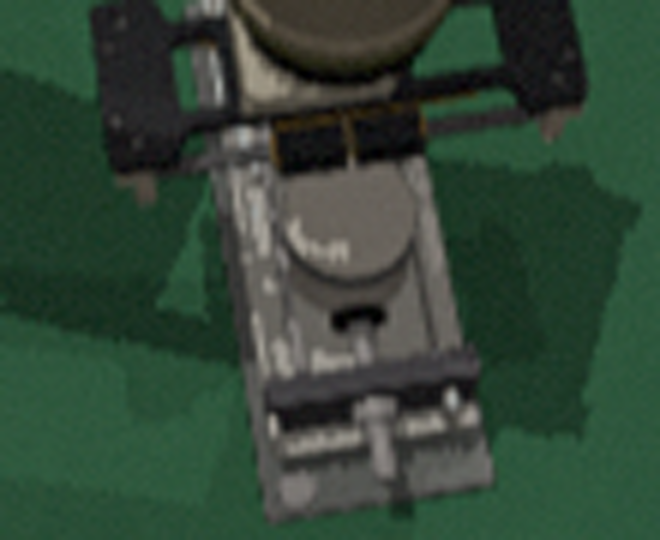

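Jar upright, with a small gap to the buffer still. Fixing the small tilt drift and continuing in short steps.

>>> arm_command:
  rows:
    - [-0.0001,-0.0006,-0.0002,-0.022,0,-0.005,1]
    - [-0.0002,-0.0015,-0.0004,-0.022,0,-0.005,1]
    - [-0.0003,-0.0024,-0.0006,-0.022,0,-0.005,1]

```text
t: 15.48
tool_pos: [0.5737, -0.143, 0.0928]
orientation: [-2.219, -1.969, -0.272]
force: [2.4, 5.5, 0.3]
opening: 0.0006
```

```bash
python3 - <<'E'
from h import *
p=st()
E
```

```text
t 15.4833 pos [ 0.5737 -0.143   0.0928] in ch (mm) [154.3   1.7  31. ] turn needed (share) [-0.001 -0.001 -0.002] F ch [-5.7  1.7 -1.1] open 0.0006
```

>>> arm_command:
  rows:
    - [-0.0001,-0.0012,-0.0003,-0.01,0,-0.005,1]
    - [-0.0002,-0.0018,-0.0005,-0.01,0,-0.005,1]

```text
t: 15.65
tool_pos: [0.5734, -0.1443, 0.0922]
orientation: [-2.225, -1.969, -0.267]
force: [1.2, 4.2, 0.4]
opening: 0.0002
```

```bash
python3 - <<'E'
from h import *
p=st()
E
```

```text
t 15.65 pos [ 0.5734 -0.1443  0.0922] in ch (mm) [155.7   1.6  30.7] turn needed (share) [ 0.009 -0.001  0.004] F ch [-4.3  0.7 -0.6] open 0.0002
```

>>> arm_command:
  rows:
    - [-0.0001,-0.0008,-0.0002,0,0,0,1]
    - [-0.0002,-0.0016,-0.0004,0,0,0,1]

```text
t: 15.82
tool_pos: [0.5732, -0.1455, 0.0918]
orientation: [-2.225, -1.969, -0.268]
force: [1.8, 4.9, 1.8]
opening: 0.0006
```

```bash
python3 - <<'E'
from h import *
p=st()
E
```

```text
t 15.8167 pos [ 0.5732 -0.1455  0.0918] in ch (mm) [156.9   1.6  30.6] turn needed (share) [ 0.009 -0.001  0.003] F ch [-5.3  1.2  0.5] open 0.0006
```

>>> arm_command:
  rows:
    - [-0.0001,-0.0008,-0.0002,0,0,0,1]
    - [-0.0002,-0.0016,-0.0004,0,0,0,1]

```text
t: 15.98
tool_pos: [0.5731, -0.1466, 0.0915]
orientation: [-2.225, -1.969, -0.268]
force: [1.5, 6.8, 3.2]
opening: 0.0005
```

```bash
python3 - <<'E'
from h import *
p=st()
E
```

```text
t 15.9833 pos [ 0.5731 -0.1466  0.0915] in ch (mm) [158.1   1.6  30.6] turn needed (share) [ 0.007 -0.001  0.003] F ch [-7.5  0.7  1.4] open 0.0005
```

>>> arm_command:
  rows:
    - [-0.0001,-0.0006,-0.0002,0,0,0,1]
    - [-0.0001,-0.001,-0.0003,0,0,0,1]

```text
t: 16.15
tool_pos: [0.5731, -0.1467, 0.0915]
orientation: [-2.224, -1.968, -0.269]
force: [1.3, 8.0, 3.7]
opening: 0.0005
```

```bash
python3 - <<'E'
from h import *
p=st()
E
```

```text
t 16.15 pos [ 0.5731 -0.1467  0.0915] in ch (mm) [158.3   1.6  30.6] turn needed (share) [ 0.005 -0.001  0.003] F ch [-8.8  0.3  1.7] open 0.0005
```

>>> arm_command:
  rows:
    - [-0.0001,-0.0006,-0.0002,0,0,0,1]
    - [-0.0001,-0.001,-0.0003,0,0,0,1]

```text
t: 16.32
tool_pos: [0.5731, -0.1468, 0.0915]
orientation: [-2.222, -1.968, -0.271]
force: [1.3, 9.0, 4.4]
opening: 0.0005
```

```bash
python3 - <<'E'
from h import *
p=st()
c=read_camera("side");save("s15.png",c["frame"][220:310,220:330],6);np.savez("s15.npz",**c)
p=st()
E
```

```text
t 16.3167 pos [ 0.5731 -0.1468  0.0915] in ch (mm) [158.3   1.7  30.7] turn needed (share) [ 0.002 -0.001  0.002] F ch [-9.9  0.2  2.1] open 0.0005
t 16.3667 pos [ 0.5731 -0.1469  0.0915] in ch (mm) [158.4   1.6  30.7] turn needed (share) [ 0.002 -0.001  0.002] F ch [-8.6  0.4  1.5] open 0.0007
```

View pics/s15.png

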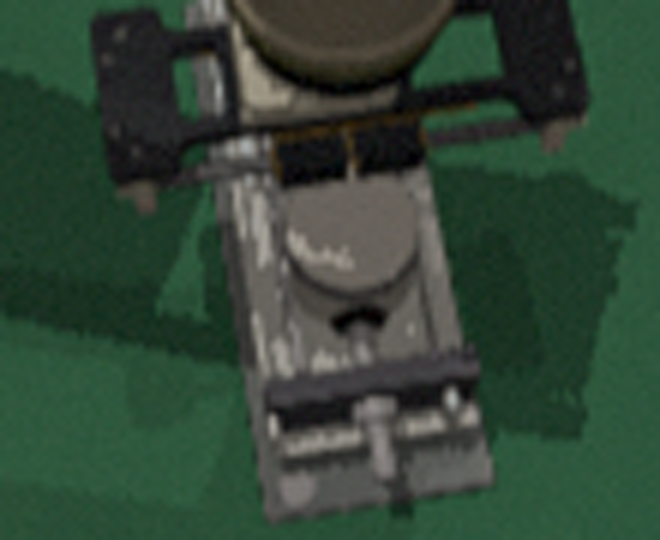

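The jar now overlaps the buffer in view, and the TCP stalls at 158.3 mm as the force climbs: buffer contact. Pressing gently to about 13.5 N total.

>>> arm_command:
  rows:
    - [-0.0001,-0.0009,-0.0002,0,0,0,1]
    - [-0.0002,-0.0016,-0.0004,0,0,0,1]
    - [-0.0002,-0.0016,-0.0004,0,0,0,1]

```text
t: 16.62
tool_pos: [0.5731, -0.1472, 0.0915]
orientation: [-2.221, -1.967, -0.272]
force: [0.8, 8.7, 3.0]
opening: 0.0005
```

```bash
python3 - <<'E'
from h import *
p=st()
E
```

```text
t 16.6167 pos [ 0.5731 -0.1472  0.0915] in ch (mm) [158.7   1.6  30.7] turn needed (share) [-0.001 -0.001  0.001] F ch [-9.2 -0.2  0.8] open 0.0005
```

>>> arm_command:
  rows:
    - [-0.0001,-0.0012,-0.0003,0,0,0,1]
    - [-0.0003,-0.0022,-0.0006,0,0,0,1]
    - [-0.0003,-0.0022,-0.0006,0,0,0,1]

```text
t: 16.87
tool_pos: [0.573, -0.1478, 0.0914]
orientation: [-2.219, -1.967, -0.275]
force: [2.0, 10.2, 5.4]
opening: 0.0004
```

```bash
python3 - <<'E'
from h import *
p=st()
E
```

```text
t 16.8667 pos [ 0.573  -0.1478  0.0914] in ch (mm) [159.3   1.6  30.8] turn needed (share) [-0.005 -0.     0.   ] F ch [-11.4   0.8   2.7] open 0.0004
```

>>> arm_command:
  rows:
    - [-0.0001,-0.0012,-0.0003,0,0,0,1]
    - [-0.0003,-0.0022,-0.0006,0,0,0,1]
    - [-0.0003,-0.0022,-0.0006,0,0,0,1]

```text
t: 17.12
tool_pos: [0.573, -0.1481, 0.0915]
orientation: [-2.217, -1.966, -0.277]
force: [0.8, 11.4, 5.4]
opening: 0.0002
```

```bash
python3 - <<'E'
from h import *
p=st()
E
```

```text
t 17.1167 pos [ 0.573  -0.1481  0.0915] in ch (mm) [159.6   1.6  30.9] turn needed (share) [-0.01  -0.    -0.001] F ch [-12.4  -0.6   2.4] open 0.0002
```

>>> arm_command:
  rows:
    - [-0.0001,-0.0012,-0.0003,0,0,0,1]
    - [-0.0003,-0.0024,-0.0006,0,0,0,1]
    - [-0.0003,-0.0024,-0.0006,0,0,0,1]

```text
t: 17.37
tool_pos: [0.5729, -0.1484, 0.0915]
orientation: [-2.214, -1.965, -0.28]
force: [0.7, 11.1, 5.3]
opening: 0.0003
```

```bash
python3 - <<'E'
from h import *
p=st()
E
```

```text
t 17.3667 pos [ 0.5729 -0.1484  0.0915] in ch (mm) [159.9   1.6  31.1] turn needed (share) [-0.016  0.    -0.003] F ch [-12.1  -0.7   2.5] open 0.0003
```

>>> arm_command:
  rows:
    - [-0.0001,-0.0012,-0.0003,-0.008,0,-0.001,1]
    - [-0.0003,-0.0022,-0.0006,-0.008,0,-0.001,1]
    - [-0.0003,-0.0022,-0.0006,-0.008,0,-0.001,1]

```text
t: 17.62
tool_pos: [0.5729, -0.1485, 0.0915]
orientation: [-2.215, -1.967, -0.279]
force: [0.9, 12.2, 5.4]
opening: 0.0005
```

```bash
python3 - <<'E'
from h import *
p=st()
E
```

```text
t 17.6167 pos [ 0.5729 -0.1485  0.0915] in ch (mm) [160.    1.6  31.1] turn needed (share) [-0.013  0.    -0.003] F ch [-13.1  -0.6   2.3] open 0.0005
```

13.1 N total, about 5–6 N beyond the drag and 1.9 mm past first contact: well seated. Backing off upslope.

>>> arm_command:
  rows:
    - [0.0003,0.0024,0.0006,0,0,0,1]
    - [0.0006,0.0048,0.0012,0,0,0,1]
    - [0.0015,0.012,0.003,0,0,0,1]
    - [0.003,0.024,0.006,0,0,0,1]
    - [0.0044,0.0361,0.0091,0,0,0,1]
    - [0.0044,0.0361,0.0091,0,0,0,1]

```text
t: 18.12
tool_pos: [0.5769, -0.1179, 0.0995]
orientation: [-2.214, -1.968, -0.28]
force: [-0.7, 1.0, -0.1]
opening: 0.0011
```

```bash
python3 - <<'E'
from h import *
p=st()
shift(p,[129,1.6,120]);shift(p,[20,0,230])
c=read_camera("side");save("s16.png",c["frame"][220:310,220:330],6)
E
```

```text
t 18.1167 pos [ 0.5769 -0.1179  0.0995] in ch (mm) [128.1   1.9  31.4] turn needed (share) [-0.013  0.002 -0.005] F ch [-0.8 -0.8 -0.3] open 0.0011
to [129, 1.6, 120] share [-0.0037 -0.0277  0.1072]
to [20, 0, 230] share [0.0062 0.0709 0.2736]
```

View pics/s16.png

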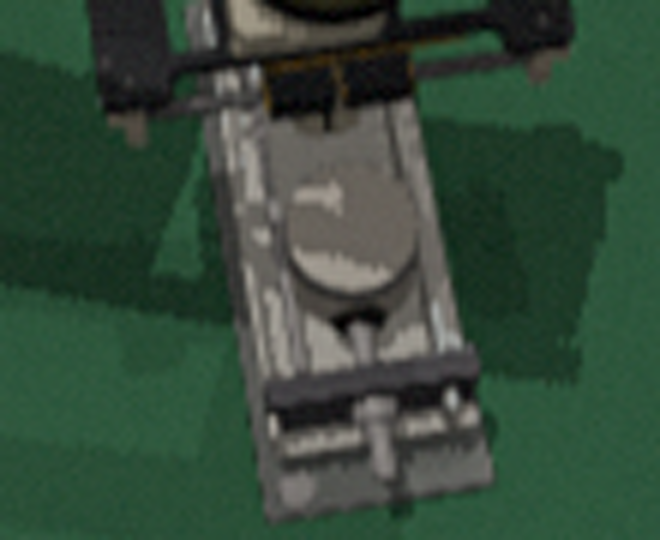

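The jar stays against the buffer, upright, with the fingers clear behind it. Raising the tool and moving to where the wrist camera can see it.

>>> arm_command:
  rows:
    - [-0.0005,-0.005,0.02,0,0,0,1]
    - [-0.002,-0.0165,0.064,0,0,0,1]
    - [-0.0037,-0.0277,0.107,0,0,0,1]
    - [-0.005,-0.038,0.15,0,0,0,1]
    - [-0.006,-0.048,0.19,0,0,0,1]
    - [-0.006,-0.06,0.23,0,0,0,1]
    - [-0.006,-0.08,0.25,0,0,0,1]
    - [-0.006,-0.08,0.25,0,0,0,1]
    - [-0.006,-0.08,0.25,0,0,0,1]

```text
t: 18.92
tool_pos: [0.5723, -0.1836, 0.3001]
orientation: [-2.216, -1.969, -0.28]
force: [0.3, -0.4, -0.4]
opening: 0.0004
```

```bash
python3 - <<'E'
from h import *
p=st()
c=read_camera("wrist");save("w17.png",c["frame"],1.3)
c=read_camera("side");save("s17.png",c["frame"],1.4)
E
```

```text
t 18.9167 pos [ 0.5723 -0.1836  0.3001] in ch (mm) [143.4   5.3 242. ] turn needed (share) [-0.01   0.005 -0.004] F ch [ 0.4  0.3 -0.3] open 0.0004
```

View pics/w17.png

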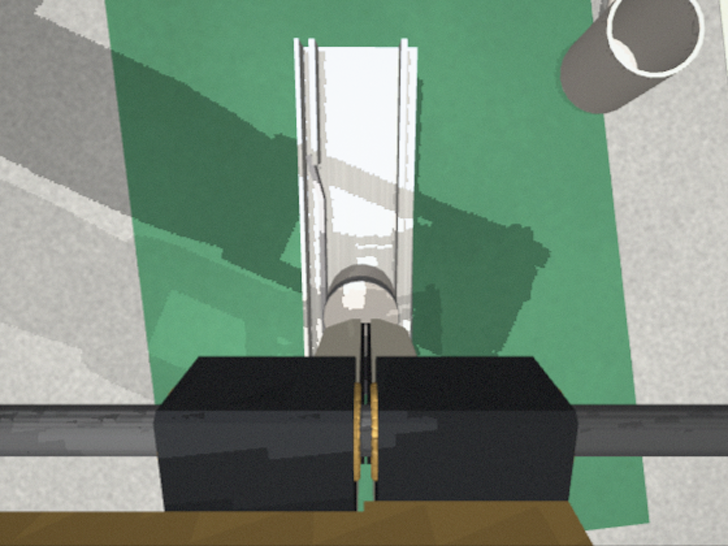

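View pics/s17.png

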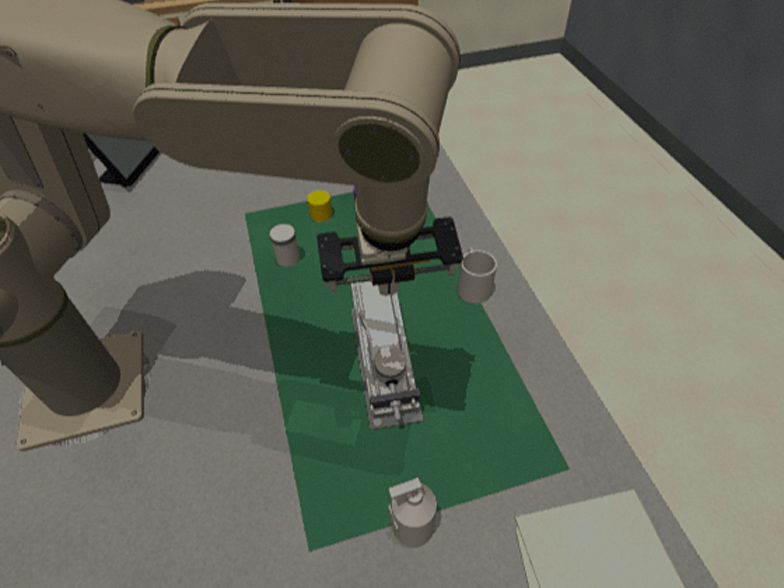

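>>> arm_command:
  rows:
    - [-0.05,0.1,0.04,0,0,0,1]
    - [-0.1,0.2,0.04,0,0,0,1]
    - [-0.12,0.35,0.04,0,0,0,1]
    - [-0.12,0.4,0.04,0,0,0,1]
    - [-0.12,0.4,0.04,0,0,0,1]
    - [-0.12,0.4,0.04,0,0,0,1]
    - [-0.12,0.4,0.04,0,0,0,1]
    - [-0.12,0.4,0.04,0,0,0,1]
    - [-0.12,0.4,0.04,0,0,0,1]
    - [-0.12,0.4,0.04,0,0,0,1]
    - [-0.12,0.4,0.04,0,0,0,1]

```text
t: 19.93
tool_pos: [0.4746, 0.1383, 0.3279]
orientation: [-2.21, -1.968, -0.274]
force: [-0.2, 0.1, 0.6]
opening: 0.0004
```

```bash
python3 - <<'E'
from h import *
p=st()
a=read_camera("top")["frame"][195:260,245:365];b=read_camera("side")["frame"][190:310,220:330]
save("t18.png",a,6.5);save("s18.png",b,5)
E
```

```text
t 19.9333 pos [0.4746 0.1383 0.3279] in ch (mm) [-162.1 -130.3  194.5] turn needed (share) [-0.014 -0.006 -0.01 ] F ch [-0.2 -0.2  0.5] open 0.0004
```

View pics/t18.png

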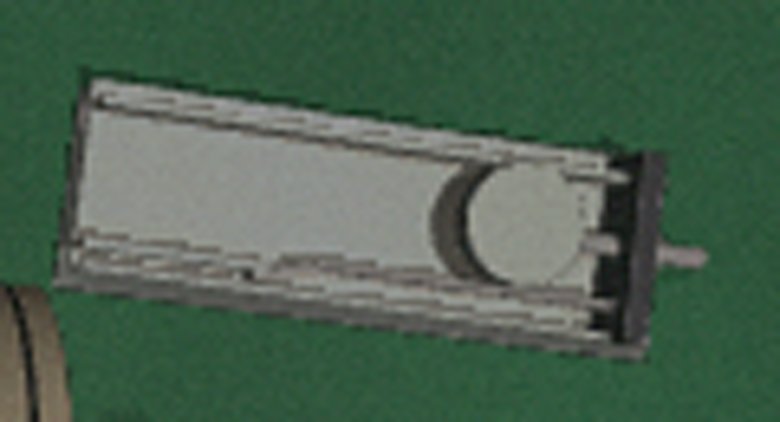

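View pics/s18.png

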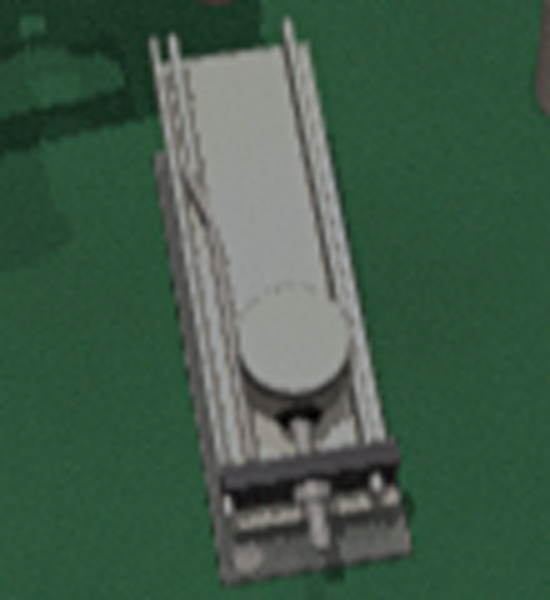

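```bash
python3 - <<'E'
from h import *
c=read_camera("side")
def onch(u,v,z):
    o,d=ray(c,u,v);o=RC.T@(o-u0);d=RC.T@d;t=(z-o[2])/d[2];return ((o+t*d)*1000).round(1)
S=lambda x,y:(220+(x+.5)/5-.5,190+(y+.5)/5-.5)
print("lid front",onch(*S(297,394),.056),"lid back",onch(*S(290,285),.056),"jar low front z24",onch(*S(297,406),.03))
c=read_camera("top");T=lambda x,y:(245+(x+.5)/6.5-.5,195+(y+.5)/6.5-.5)
print("top lid L",onch(*T(468,222),.056),"lid R",onch(*T(588,228),.056)); st()
E
```

```text
lid front [223.7  -1.   56. ] lid back [166.4   5.3  56. ] jar low front z24 [221.3  -0.   30. ]
top lid L [166.3  -1.3  56. ] lid R [223.    3.8  56. ]
t 20.1333 pos [0.4757 0.1367 0.3287] in ch (mm) [-160.7 -129.1  195.6] turn needed (share) [-0.014 -0.005 -0.002] F ch [-0.6 -0.2  0. ] open 0.0005
```

Both views put the jar at channel x = 166.4–223.5 mm. First contact put its front at about 221.8 mm, so it hasn't sprung back. Handing in.

```bash
python3 -c "
from plant import ticket; print(ticket.close_job())"
```

```text
the job is handed in; nothing more can be done
None
```

I gripped the shorter white jar with the grey lid, stood it in the loading end tilted to match the floor, and let go of it there. I then pushed it down the channel with the closed fingers against roughly 4–8 N of drag, slowing to sub-millimetre steps near the buffer. The job was handed in at about 20 s of the 64 s allowed.

**Seating:** Contact came with the TCP at channel x ≈ 158.1 mm. I pressed to about 13 N in total, roughly 5–6 N beyond the drag, with the TCP ending about 1.9 mm past contact.

**Last checks:** The side and top views agree on the jar standing upright at channel x ≈ 166.4–223.5 mm. That puts its front past the contact point of about 222 mm, so it is still against the buffer. The gripper is well clear, with the force reading near zero. The tall jar, mug and soap bottle looked unmoved in the last full view.

**Doubts:**
- **Drag reading:** It varied between 4 and 8 N, so the press on the buffer is known only to about ±2–3 N. I expect it was between about 5 and 9 N, under the 14 N limit.
- **Stop position:** The stop block's face measured about 4–6 mm off where I expected it. I relied on the felt contact instead of that measurement.
- **Set-down:** The force at set-down showed about 5 N sideways just before release. It went to zero when the fingers opened.

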